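# Fetch the large piping nozzle from its case and offer it over the stood-up beaker

### The job

Get the piping station ready for filling a bag: first stand the toppled steel beaker upright on the counter and let go of it. Then swing the lid of the nozzle case right back until it rests open by itself, draw the largest of the three nozzles up out of the rack, and finish while still holding it in the gripper, point down and still, a little above the middle of the beaker's mouth and not touching it. Leave the other two nozzles in the rack and the other things on the counter where they are.

Things in the scene. Friction and masses are not known exactly. Their poses are not given: they have to be found in the camera images.
- beaker: toppled beaker: straight round cup of plain steel, open at one end, 64 mm across outside, 145 mm long, wall 3 mm, about 160 g; lies on its side on the marble at the start and can roll if nudged. Origin: centre of the outside of its closed bottom; z along its axis from bottom to mouth (level while it lies, up when it stands)
- beaker_rim (a point): centre of the beaker's mouth, 145 mm from its bottom along its axis; axes as the beaker's
- case: nozzle case: grey plastic box fixed to the counter, 160 (x) by 270 (y) by 88 mm high, walls 4 mm, open-topped under its lid. Origin: centre of its underside; z up, x towards the hinge side. Inside, a white rack plate, its top 36 mm above the counter, has three 23 mm holes at x = 0, y = -80, 0, 80 mm, a nozzle point down in each
- lid (a joint): angle of the case's lid in rad: 0 shut, 1.9 fully back against its stop. The lid is a grey plate 160 x 270 x 6 mm, 180 g, hinged along the case's rear (+x) top edge; it swings freely, falls shut from below upright (1.57) and from beyond it falls back and rests open
- lid_hinge (a point): middle of the lid's hinge line, at the case's rear top edge, 88 mm above the counter; the hinge line runs along y of this frame, which turns with the lid (with the lid shut its x and z point as the case's)
- lid_handle (a point): middle of the grip of the black bow handle on the lid: a round bar 13 mm thick and 100 mm long, parallel to the hinge, its middle 35 mm off the lid's upper face (41 mm above the hinge line with the lid shut), 130 mm along the lid from the hinge line and 30 mm from the lid's front edge; axes as lid_hinge
- nozzle_large: largest nozzle, plain steel: hollow cone 10 mm wide at the point growing to 38 mm over 48 mm, then a straight skirt 38 mm wide, 18 mm tall; 66 mm in all, 45 g. Origin: the point; z from point to wide end. In the rack it hangs in any one of the three holes, z up, point about 13 mm and wide end 79 mm above the counter, skirt clear of the plate; lifts straight out
- nozzle_medium: a smaller nozzle of the same kind, 30 mm wide, 52 mm tall, its top about 60 mm above the counter in the rack; origin at its point, z up. To be left in the rack
- nozzle_small: the smallest nozzle, 27 mm wide, 44 mm tall, its top about 53 mm above the counter in the rack; origin at its point, z up. To be left in the rack
- squeeze_bottle: bystander: upright clear squeeze bottle, 56 mm across, 195 mm tall; origin at the centre of its underside
- ramekin: bystander: white ceramic ramekin, 90 mm across, 45 mm tall; origin at the centre of its underside
- palette_knife: bystander: palette knife lying flat, blade 190 mm, wooden handle 110 mm, up to 16 mm tall; origin below the junction of blade and handle, x along the blade

How it is judged (in metres and radians):
On the way, in this order (a step that is already met when the one before it is completed fails the run):
1. the beaker stands upright on the counter, let go (angle between beaker's own z axis and vertical below 0.1 rad and height (world z) of beaker below 0.006 m and linear speed of beaker below 0.03 m/s and contact force between each of the fingers, the arm and beaker below 0.1 N), for 0.3 s.
2. the lid of the case is swung right back (value of joint lid above 1.65 rad), for 0.3 s.
3. the largest nozzle is drawn up clear of the case in the gripper (height (world z) of nozzle_large above 0.09 m and contact force between the fingers and nozzle_large above 1 N and value of joint lid above 1.65 rad), for 0.2 s.
At the end, for the whole second after the job is handed in: Beaker standing (within 6 deg), untouched; lid open past 1.65 rad; largest nozzle gripped (over 1 N), still, point down within 15 deg, its point within 22 mm of the mouth's centre line and 3 to 100 mm above the rim, touching only the gripper; the smaller nozzles in the rack (angle between beaker's own z axis and vertical below 0.1 rad and height (world z) of beaker below 0.006 m and contact force between each of the fingers, the arm, nozzle_large and beaker below 0.1 N and value of joint lid above 1.65 rad and contact force between the fingers and nozzle_large above 1 N and horizontal distance between nozzle_large and beaker_rim below 0.022 m and z of nozzle_large in the frame of beaker_rim between 0.003 and 0.1 m and angle between nozzle_large's own z axis and vertical below 0.26 rad and linear speed of nozzle_large below 0.03 m/s and height (world z) of each of nozzle_medium, nozzle_small below 0.02 m); the arm keeps its last pose, push and grip.
It fails at once if a smaller nozzle is pulled or knocked out of its place (distance of any of nozzle_medium, nozzle_small from where it was at the start of the episode above 0.012 m).
It fails at once if another thing on the counter is moved (distance of any of squeeze_bottle, ramekin, palette_knife from where it was at the start of the episode above 0.03 m).
It also fails if it takes over 72 s, if anything falls off the work surface, if the arm or the gripper's body presses on something with over 40 N, if the wrist force passes 120 N, or if a joint passes its speed limit or range.

### The arm

A 6-joint arm with a two-finger parallel gripper is mounted at the origin on the work surface. World frame = base frame: x ahead of the robot, y to its left, z up, the work surface at z = 0. Lengths are in m, angles in degrees, forces in N, time in s.
With the tool pointing down it reaches from about 0.35 to 0.875 m from the base axis. Payload 4.2 kg.
Tool frame: the origin (TCP) lies between the finger pads; the fingertips stand 25 mm ahead of it and the grasp point (between the pads) lies 6 mm ahead of it (r.tips_ahead is the distance from the TCP to the fingertips, in m); z points along the fingers, y is the direction in which the jaws open and shut (so a half turn about z gives the same grasp; the last joint's range is limited). The gripper opens to 87 mm and grips with 3 to 60 N. Pads are 19 mm wide; open, the fingers measure 117 mm over their backs; the gripper's body (75 mm by 190 mm) begins 51 mm behind the grasp point.
Start: joints at [91.708, 22.042, 0.453, 0, -68.411, -14.817], TCP at [0.142, 0.609, 0.22] pointing down, gripper open.
Joint ranges: [-179.83, 179.83], [-69.29, 118.12], [-61.27, 80.66], [-181.25, 117.63], [-171.15, -9.14], [-177.46, 177.46]. Speed limits (degrees/s): [159.86, 159.86, 180, 180, 180, 180].

### API

Orientations are given as a 3x3 rotation matrix whose columns are the frame's x, y, z axes.
In Python, from station import r, vision, finish_job gives the robot as it stands.
- The arm moves only by the shell command python3 -m jog 'ROWS'. ROWS is a JSON object of lists of equal length, an entry for each row: "rot": the turn, a rotation vector about the world's x, y, z in degrees, a list of three; "delta_pos": the shift along the world's x, y, z in mm, a list of three; "grip": the opening in per cent of the stroke, from 0 (shut) to 100 (fully open). A call has 1 to 10 rows; each row shifts and turns the commanded pose from where the row before left it; what a row does not reach is not made up. A row lasts 1/12 s, in which the tool goes at most 41.7 mm and 7.16 degrees, less where a joint would pass 70% of its speed; a pose out of reach is approached as far as the arm can. A call with a gripper value outside its range is refused whole. The fingers move at their own pace and stop on an object; the grip force is fixed at half the most. Time passes only in rows, so rows that do not move let the fingers close. It gives the time, the measured TCP pose, the force and the opening at its end, in the units of the state.
- r.sense(): the state, without advancing time (a new reading comes with each control period).
- vision.capture(name): name is "scene" or "top"; returns a dict with "frame" (384x512x3 uint8, red, green, blue), "K" (3x3 intrinsics, pixels), "xyz" and "orientation" of the camera in the world. Camera axes: x right, y up, looking along -z (the intrinsics and any distortion apply to the point x, -y, -z); pixel columns grow to the right and rows downward; lengths in m; the calibration is good to about 2 mm. A picture is of the moment at which its call begins. There is no depth.
- finish_job(): hands the job in, once; it reports no verdict.
The state is a dict: "time_s": time; "joints": joint angles; "joint_velocities": joint speeds; "effort": joint torques, N m; "tcp_pos": TCP position; "ee_rot": TCP orientation; "wrist_force": force on the tool from outside, world axes, zero at the start; "moment": the same for the moment, N m; "gripper_width": opening from 0.0 (shut) to 1.0 (fully open).
Only numpy, scipy, OpenCV 4.12 (cv2) and the standard library are available. Lean on these libraries where they do the work, as an engineer would, in place of code of your own. Each camera call takes 0.05 s, during which the arm holds its last target. There are 200 camera calls.

## Working session

There is one attempt and no reset: what is moved stays moved. The work goes in short steps, Python scripts to look and compute and a shell command to move; the robot and the scene stay as the last step left them, time stands still between calls to the robot, and variables do not carry over. Pictures are saved under pics/ and viewed, about 8 in all and at most 12, crops included, and the job is handed in when it is done.

```bash
mkdir -p pics; ls
python3 - <<'E'
from station import r, vision
import cv2,numpy as np
for n in("scene","top"):
    c=vision.capture(n); cv2.imwrite(f"pics/{n}0.png",c["frame"][:,:,::-1]); print(n,c["K"],c["xyz"],c["orientation"],[k for k in c])
s=r.sense();print(s["time_s"],s["tcp_pos"],s["ee_rot"],s["gripper_width"])
a=[cv2.imread(f"pics/{n}0.png") for n in("scene","top")]
E
```

```text
pics
scene [[386.79534407   0.         256.88066457]
 [  0.         386.79534407 192.80989383]
 [  0.           0.           1.        ]] [1.3311638  0.17933325 1.19417621] [[-0.26725171 -0.78578458  0.55778053]
 [ 0.96359537 -0.21324998  0.16127125]
 [-0.00777778  0.58057475  0.8141698 ]] ['frame', 'K', 'xyz', 'orientation']
top [[377.57481177   0.         256.21770938]
 [  0.         377.57481177 190.52090704]
 [  0.           0.           1.        ]] [ 0.52640362 -0.00369448  1.45717395] [[ 1.66622429e-03  9.99260864e-01 -3.84050817e-02]
 [-9.99998588e-01  1.67329517e-03  1.51970458e-04]
 [ 2.16121169e-04  3.84047743e-02  9.99262241e-01]] ['frame', 'K', 'xyz', 'orientation']
0.1 [0.14162206 0.60818012 0.21947736] [[ 9.73895566e-01 -2.26996235e-01 -3.69073506e-04]
 [-2.26996522e-01 -9.73893659e-01 -1.92868384e-03]
 [ 7.83656240e-05  1.96211504e-03 -9.99998072e-01]] 0.9984521690292001
```

View pics/scene0.png

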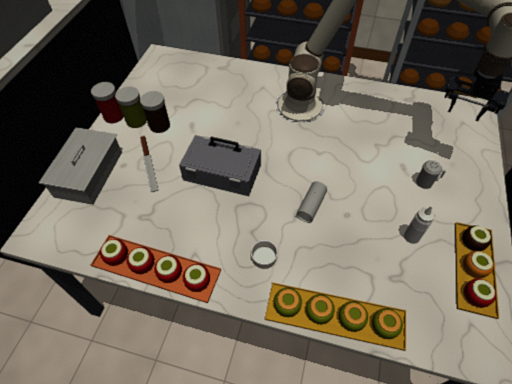

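View pics/top0.png

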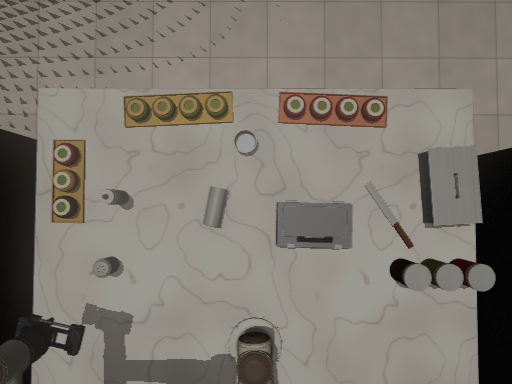

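Run:
```python
import cv2,numpy as np
t=cv2.imread("pics/top0.png")[170:265,190:365]; s=cv2.imread("pics/scene0.png")[120:230,165:340]
o=np.vstack([cv2.resize(t,(640,347),interpolation=cv2.INTER_CUBIC)[:300],cv2.resize(s,(477,300),interpolation=cv2.INTER_CUBIC) if 0 else cv2.copyMakeBorder(cv2.resize(s,(477,300),interpolation=cv2.INTER_CUBIC),0,0,0,163,cv2.BORDER_CONSTANT)])
cv2.imwrite("pics/crop1.png",o)
```

```text
(no output)
```

View pics/crop1.png

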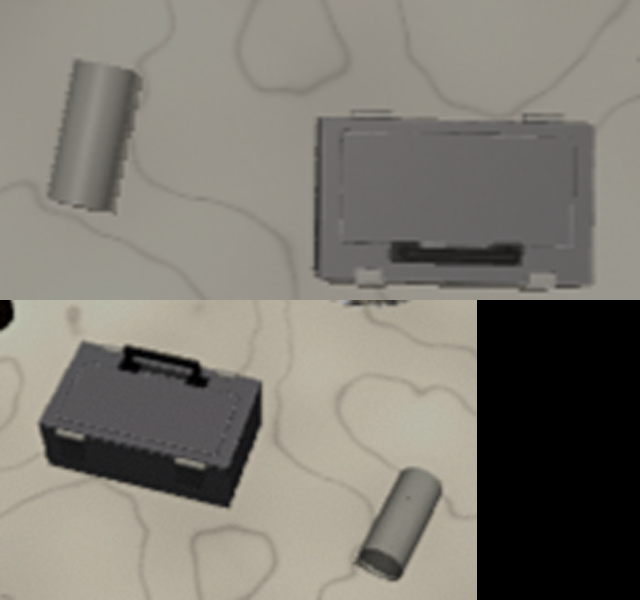

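```bash
cat > h.py <<'E'
import numpy as np,cv2
from station import r,vision
def cap(n,save=None):
    c=vision.capture(n)
    if save: cv2.imwrite(save,c["frame"][:,:,::-1])
    return c
def ray(c,uv):
    K=c["K"];d=np.array([(uv[0]-K[0,2])/K[0,0],-(uv[1]-K[1,2])/K[1,1],-1.])
    return np.array(c["xyz"]),np.array(c["orientation"])@d
def onz(c,uv,z):
    o,d=ray(c,uv);return o+d*(z-o[2])/d[2]
def proj(c,p):
    q=np.array(c["orientation"]).T@(np.array(p)-c["xyz"]);K=c["K"]
    return np.array([K[0,2]+K[0,0]*q[0]/-q[2],K[1,2]-K[1,1]*q[1]/-q[2]])
E
python3 - <<'E'
from h import *
t=cap("top");s=cap("scene")
g=cv2.cvtColor(t["frame"],cv2.COLOR_RGB2HSV).astype(int); f=t["frame"].astype(int)
sub=f[:,:,0]-f[:,:,2]  # warm marble vs neutral grey
m=((sub<9)&(f[:,:,0]<175)).astype(np.uint8)
for name,(x0,y0,x1,y1),z in(("beaker",(195,178,236,236),.032),("lid",(268,192,360,256),.094)):
    mm=np.zeros_like(m);mm[y0:y1,x0:x1]=m[y0:y1,x0:x1]
    cs,_=cv2.findContours(mm,cv2.RETR_EXTERNAL,cv2.CHAIN_APPROX_NONE);k=max(cs,key=cv2.contourArea)
    R=cv2.minAreaRect(k);b=cv2.boxPoints(R);print(name,R)
    P=np.array([onz(t,p,z) for p in b]);print(P.round(4).tolist(),P.mean(0).round(4),[round(np.linalg.norm(P[i]-P[i-1]),4) for i in range(4)])
# handle: dark in lid
mm=np.zeros_like(m);mm[228:250,285:345]=(f.max(2)<50)[228:250,285:345]
v,u=np.nonzero(mm);print("handle",u.min(),u.max(),v.min(),v.max(),onz(t,(u.mean(),v.mean()),.129),onz(t,(u.min(),v.mean()),.129),onz(t,(u.max(),v.mean()),.129))
a=cv2.resize(s["frame"][175:228,285:335,::-1],(500,530),interpolation=cv2.INTER_CUBIC)
cv2.imwrite("pics/b1.png",np.clip(a.astype(float)*1.6,0,255))
E
```

```text
beaker ((217.49188232421875, 207.23739624023438), (11.59865951538086, 38.83213806152344), 12.264774322509766)
[[0.4511, 0.1785, 0.032], [0.5941, 0.1483, 0.032], [0.5849, 0.1054, 0.032], [0.4419, 0.1358, 0.032]] [0.518 0.142 0.032] [np.float64(0.0437), np.float64(0.1462), np.float64(0.0439), np.float64(0.1462)]
lid ((313.6958312988281, 224.49337768554688), (76.0037841796875, 46.16300582885742), 1.2453643083572388)
[[0.3768, -0.0724, 0.094], [0.5425, -0.0761, 0.094], [0.537, -0.3503, 0.094], [0.3713, -0.3454, 0.094]] [ 0.4569 -0.2111  0.094 ] [np.float64(0.273), np.float64(0.1658), np.float64(0.2743), np.float64(0.1658)]
handle 298 331 237 242 [ 0.40667994 -0.20944959  0.129     ] [ 0.40658293 -0.15054144  0.129     ] [ 0.40677329 -0.2661426   0.129     ][ WARN:0@3.399] global loadsave.cpp:1063 imwrite_ Unsupported depth image for selected encoder is fallbacked to CV_8U.
```

View pics/b1.png

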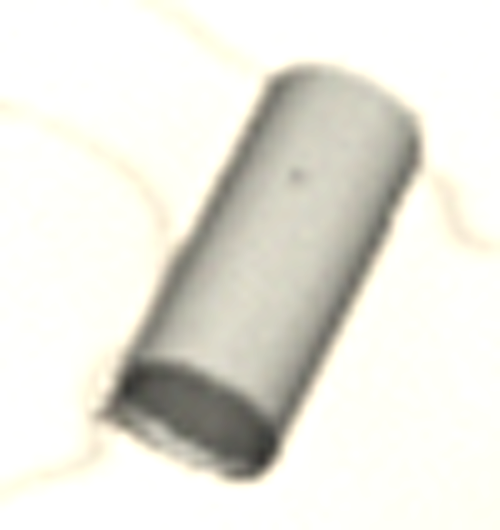

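The beaker's end facing the scene camera shows a dark upper interior and a lit lower inner wall (crop about (200,410)), so the mouth is on the +x side. The case is the middle box, with its handle on the robot side and its hinge at +x.

```bash
python3 - <<'E'
from h import *
c=dict(np.load) if 0 else cap("top")
P=[onz(c,p,.032) for p in((210.5,186.4),(228.3,189.1),(221.4,228),(203.1,224.1))]
print(np.round(P,4).tolist(),np.mean(P,0))
E
python3 -m jog '{"rot":[[0,0,0],[0,0,0],[0,0,0],[0,0,0],[0,0,0],[0,0,0],[0,0,0],[0,0,0],[0,0,0],[0,0,0]],"delta_pos":[[0,0,40],[0,0,40],[25,-29,0],[25,-29,0],[25,-29,0],[25,-29,0],[25,-29,0],[25,-29,0],[25,-29,0],[25,-29,0]],"grip":[100,100,100,100,100,100,100,100,100,100]}'
python3 -m jog '{"rot":[[0,0,0],[0,0,0],[0,0,0],[0,0,0],[0,0,0],[0,0,0],[1,4.9,0],[1,4.9,0],[1,4.9,0],[0,0,0]],"delta_pos":[[25,-29,0],[25,-29,0],[25,-29,0],[25,-29,0],[25,-29,0],[25,-29,0],[25,-29,0],[20,-20,0],[0,0,0],[0,0,0]],"grip":[100,100,100,100,100,100,100,100,100,100]}'
```

```text
[[0.5965, 0.1689, 0.032], [0.5864, 0.1016, 0.032], [0.4398, 0.1269, 0.032], [0.4543, 0.1958, 0.032]] [0.5192541  0.14828495 0.032     ]
time_s: 1.08
tcp_pos: [0.3425, 0.375, 0.3006]
ee_rot: [[0.974, -0.226, 0.0], [-0.226, -0.974, 0.0], [0.0, -0.0, -1.0]]
wrist_force: [0.8, 0.6, 0.3]
gripper_width: 1.0
time_s: 1.92
tcp_pos: [0.5394, 0.1519, 0.2974]
ee_rot: [[0.938, -0.232, -0.259], [-0.226, -0.973, 0.053], [-0.265, 0.009, -0.964]]
wrist_force: [1.3, 0.6, -0.1]
gripper_width: 1.002
```

```bash
python3 -m jog '{"rot":[[1,4.9,0],[1,4.9,0],[1,4.9,0],[0,0,1.5],[0,0,0],[0,0,0],[0,0,0]],"delta_pos":[[4,-8,-35],[0,0,-35],[0,0,-35],[0,0,-35],[0,0,-30],[0,0,0],[0,0,0]],"grip":[100,100,100,100,100,100,100]}'
python3 - <<'E'
from h import *
c=cap("scene");t=cap("top")
a=cv2.resize(c["frame"][130:240,250:390,::-1],(560,440),interpolation=cv2.INTER_CUBIC)
b=cv2.resize(t["frame"][160:260,170:270,::-1],(440,440),interpolation=cv2.INTER_CUBIC)[:,100:330]
cv2.imwrite("pics/n1.png",np.hstack([a,b]))
s=r.sense();print(s["joints"],s["tcp_pos"])
E
```

```text
time_s: 2.5
tcp_pos: [0.5398, 0.1457, 0.1297]
ee_rot: [[0.846, -0.196, -0.495], [-0.178, -0.98, 0.085], [-0.502, 0.017, -0.865]]
wrist_force: [-0.1, -0.4, 0.5]
gripper_width: 1.001
[ 22.44363682  35.06078359   9.2475641  -15.47238413 -89.90606743
  59.62831613] [0.54182783 0.14624036 0.13302383]
```

View pics/n1.png

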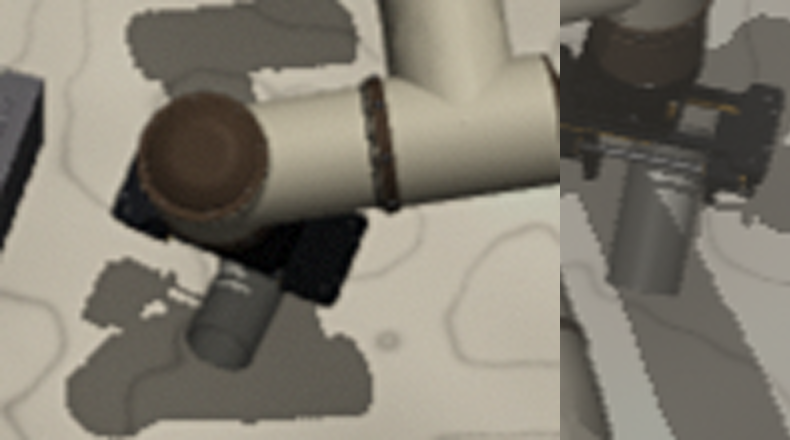

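```bash
python3 -m jog '{"rot":[[0,0,0],[0,0,0],[0,0,0],[0,0,0],[0,0,0],[0,0,0],[0,0,0],[0,0,0],[0,0,0],[0,0,0]],"delta_pos":[[2,-2,-25],[0,0,-25],[0,0,-25],[0,0,-21],[0,0,0],[0,0,0],[0,0,0],[0,0,0],[0,0,0],[0,0,0]],"grip":[100,100,100,100,100,0,0,0,0,0]}'
python3 -m jog '{"rot":[[0,0,0],[0,0,0],[0,0,0]],"delta_pos":[[0,0,0],[0,0,0],[0,0,0]],"grip":[0,0,0]}'
```

```text
time_s: 3.43
tcp_pos: [0.5445, 0.1447, 0.0363]
ee_rot: [[0.85, -0.198, -0.488], [-0.177, -0.98, 0.089], [-0.496, 0.01, -0.868]]
wrist_force: [1.6, 3.8, 2.9]
gripper_width: 0.705
time_s: 3.68
tcp_pos: [0.5445, 0.1448, 0.0362]
ee_rot: [[0.85, -0.198, -0.488], [-0.177, -0.98, 0.089], [-0.496, 0.011, -0.868]]
wrist_force: [2.1, 3.1, 5.8]
gripper_width: 0.694
```

```bash
python3 -m jog '{"rot":[[0,0,0],[0,0,0],[0,0,0],[0,0,0],[0,0,0],[0,0,0],[0,0,0],[0,0,0]],"delta_pos":[[0,0,10],[0,0,20],[0,0,30],[0,0,35],[0,0,35],[0,0,35],[0,0,25],[0,0,0]],"grip":[0,0,0,0,0,0,0,0]}'
python3 - <<'E'
from h import *
c=cap("scene")
a=cv2.resize(c["frame"][110:240,250:390,::-1],(560,520),interpolation=cv2.INTER_CUBIC)
cv2.imwrite("pics/n2.png",np.clip(a*1.3,0,255).astype(np.uint8))
s=r.sense();print(s["joints"],s["wrist_force"],s["moment"])
E
```

```text
time_s: 4.35
tcp_pos: [0.5446, 0.1432, 0.2306]
ee_rot: [[0.853, -0.197, -0.483], [-0.177, -0.98, 0.088], [-0.491, 0.01, -0.871]]
wrist_force: [1.2, 0.3, -1.1]
gripper_width: 0.647
[  22.14068838   30.8754915    16.01429287  -15.66336287 -100.44046833
   56.90632589] [ 0.44520391  0.41859757 -2.34182808] [-0.29507302 -1.51649309 -0.00815406]
```

View pics/n2.png

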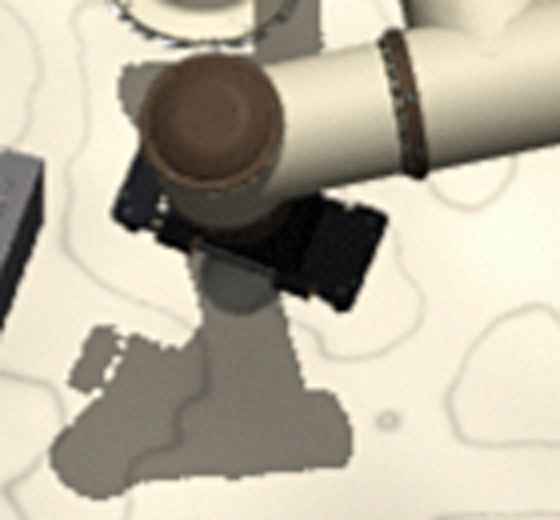

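```bash
python3 -m jog '{"rot":[[0,0,0],[0,0,0]],"delta_pos":[[0,0,0],[0,0,0]],"grip":[0,0]}'
python3 -m jog '{"rot":[[0,0,0],[0,0,0]],"delta_pos":[[0,0,0],[0,0,0]],"grip":[0,0]}'
python3 - <<'E'
from h import *
c=cap("top");s=cap("scene")
a=cv2.resize(c["frame"][165:265,180:270,::-1],(405,450),interpolation=cv2.INTER_CUBIC)
b=cv2.resize(s["frame"][150:210,290:345,::-1],(390,450),interpolation=cv2.INTER_CUBIC)
cv2.imwrite("pics/n3.png",np.clip(np.hstack([a,b])*1.6,0,255).astype(np.uint8))
E
```

```text
time_s: 4.57
tcp_pos: [0.5416, 0.1433, 0.2227]
ee_rot: [[0.845, -0.198, -0.496], [-0.179, -0.98, 0.086], [-0.503, 0.016, -0.864]]
wrist_force: [-1.0, -0.2, -3.3]
gripper_width: 0.649
time_s: 4.73
tcp_pos: [0.5421, 0.1435, 0.2229]
ee_rot: [[0.846, -0.198, -0.495], [-0.179, -0.98, 0.086], [-0.503, 0.016, -0.864]]
wrist_force: [0.1, 0.1, -1.1]
gripper_width: 0.65
```

View pics/n3.png

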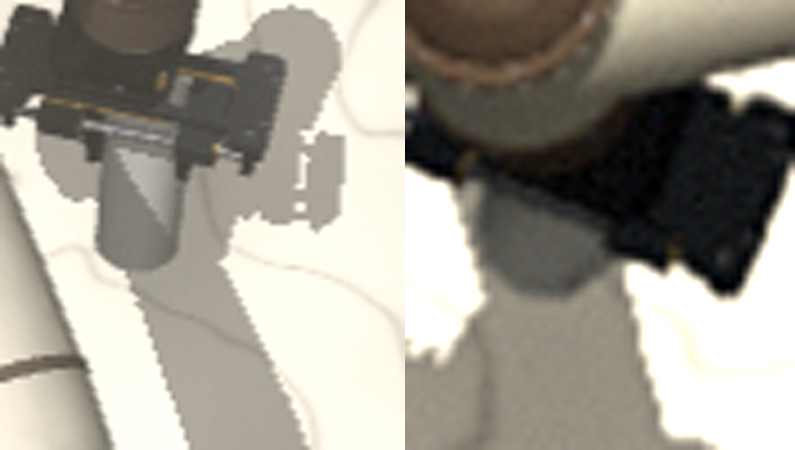

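Run:
```python
from h import *
c=cap("top");q=r.sense();R=np.array(q["ee_rot"]);G=np.array(q["tcp_pos"])+.006*R[:,2]
m=np.array([.98,-.199,0]);y=np.array([.199,.98,0])
for th in range(-10,60,10):
    a=np.cos(np.radians(th))*m+np.array([0,0,np.sin(np.radians(th))]);n=np.cross(a,y)
    for off in(.095,.110):
        P=[proj(c,G-off*a+.032*(np.cos(t)*y+np.sin(t)*n)) for t in np.linspace(0,6.28,60)]
        P=(np.array(P)-[180,165])*4.5
        print(th,off,"lowest v",P[:,1].max().round(),"umin/max",P[:,0].min().round(),P[:,0].max().round())
```

```text
-10 0.095 lowest v 299.0 umin/max 66.0 154.0
-10 0.11 lowest v 320.0 umin/max 61.0 149.0
0 0.095 lowest v 299.0 umin/max 69.0 156.0
0 0.11 lowest v 320.0 umin/max 65.0 152.0
10 0.095 lowest v 300.0 umin/max 73.0 159.0
10 0.11 lowest v 320.0 umin/max 69.0 156.0
20 0.095 lowest v 299.0 umin/max 77.0 163.0
20 0.11 lowest v 317.0 umin/max 75.0 160.0
30 0.095 lowest v 294.0 umin/max 82.0 167.0
30 0.11 lowest v 310.0 umin/max 80.0 165.0
40 0.095 lowest v 286.0 umin/max 87.0 172.0
40 0.11 lowest v 300.0 umin/max 86.0 170.0
50 0.095 lowest v 274.0 umin/max 93.0 176.0
50 0.11 lowest v 286.0 umin/max 92.0 175.0
```

The beaker pivoted in the pads about 50° bottom-down (top crop: bottom end at about (137,265)). That is the direction I want, so I'll turn the tool back until it is upright and skip the yaw.

```bash
python3 -m jog '{"rot":[[-0.8,-3.9,0],[-0.8,-3.9,0],[-0.8,-3.9,0],[-0.8,-3.9,0],[-0.8,-3.9,0],[-0.8,-3.9,0],[-0.8,-3.9,0],[-0.8,-3.9,0],[0,0,0],[0,0,0]],"delta_pos":[[0,0,0],[0,0,0],[0,0,0],[0,0,0],[0,0,0],[0,0,0],[0,0,0],[0,0,0],[0,0,0],[0,0,0]],"grip":[0,0,0,0,0,0,0,0,0,0]}'
python3 - <<'E'
from h import *
c=cap("top");s=cap("scene")
a=cv2.resize(c["frame"][165:255,180:270,::-1],(400,400),interpolation=cv2.INTER_CUBIC)
b=cv2.resize(s["frame"][120:220,270:370,::-1],(400,400),interpolation=cv2.INTER_CUBIC)
cv2.imwrite("pics/n4.png",np.clip(np.hstack([a,b])*1.6,0,255).astype(np.uint8))
q=r.sense();R=np.array(q["ee_rot"]);G=np.array(q["tcp_pos"])+.006*R[:,2]
for k in(0,.095):print(proj(s,G-[0,0,k]),(proj(s,G-[0,0,k])-[270,120])*4,(proj(c,G-[0,0,k])-[180,165])*400/90)
E
```

```text
time_s: 5.72
tcp_pos: [0.5414, 0.1437, 0.2246]
ee_rot: [[0.979, -0.204, 0.027], [-0.204, -0.979, -0.02], [0.03, 0.014, -0.999]]
wrist_force: [0.2, 0.2, -2.0]
gripper_width: 0.65
[314.26512989 174.00400202] [177.06051957 216.01600808] [138.56697075 154.68022026]
[311.11163389 191.30907152] [164.44653556 285.23628609] [152.79425423 156.33503299]
```

View pics/n4.png

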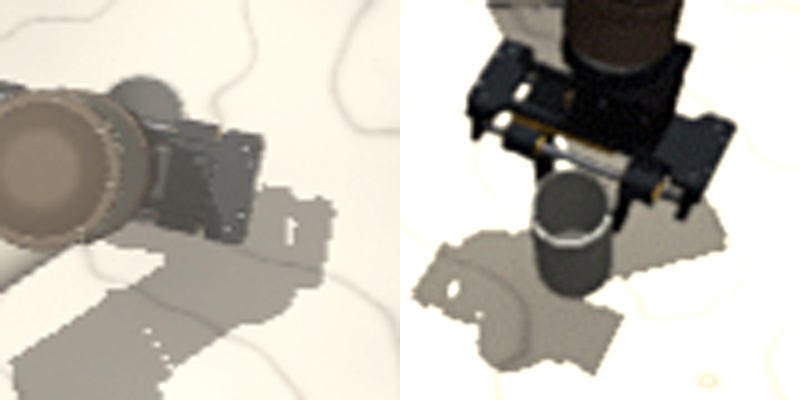

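Run:
```python
from h import *
c=cap("top");s=cap("scene");q=r.sense();R=np.array(q["ee_rot"]);G=np.array(q["tcp_pos"])+.006*R[:,2]
m=np.array([.98,-.199,0]);y=np.array([.199,.98,0])
for e in(40,50,60,70,80,90):
  for h in(.095,.115):
    er=np.radians(e);a=np.cos(er)*m+np.array([0,0,np.sin(er)]);n=np.cross(a,y);o=[]
    f=lambda k,cam:np.array([proj(cam,G+k*a+.032*(np.cos(t)*y+np.sin(t)*n)) for t in np.linspace(0,6.28,60)])
    M=(f(.145-h,s)-[270,120])*4;B=(f(-h,s)-[270,120])*4;T=(f(.145-h,c)-[180,165])*400/90
    print(e,h,"scene rim v",M[:,1].min().round(),M[:,1].max().round(),"u",(M[:,0].min()+400).round(),(M[:,0].max()+400).round(),"bottom vmax",B[:,1].max().round(),"top vmin",T[:,1].min().round())
```

```text
40 0.095 scene rim v 184.0 266.0 u 522.0 604.0 bottom vmax 238.0 top vmin 74.0
40 0.115 scene rim v 181.0 262.0 u 529.0 609.0 bottom vmax 234.0 top vmin 95.0
50 0.095 scene rim v 173.0 257.0 u 526.0 608.0 bottom vmax 256.0 top vmin 76.0
50 0.115 scene rim v 175.0 257.0 u 530.0 612.0 bottom vmax 256.0 top vmin 95.0
60 0.095 scene rim v 164.0 245.0 u 529.0 613.0 bottom vmax 274.0 top vmin 81.0
60 0.115 scene rim v 169.0 250.0 u 532.0 615.0 bottom vmax 277.0 top vmin 96.0
70 0.095 scene rim v 156.0 234.0 u 534.0 617.0 bottom vmax 290.0 top vmin 88.0
70 0.115 scene rim v 165.0 242.0 u 535.0 617.0 bottom vmax 297.0 top vmin 99.0
80 0.095 scene rim v 150.0 221.0 u 538.0 622.0 bottom vmax 304.0 top vmin 97.0
80 0.115 scene rim v 163.0 234.0 u 537.0 620.0 bottom vmax 315.0 top vmin 103.0
90 0.095 scene rim v 145.0 209.0 u 543.0 626.0 bottom vmax 317.0 top vmin 108.0
90 0.115 scene rim v 162.0 225.0 u 540.0 622.0 bottom vmax 330.0 top vmin 109.0
```

```bash
python3 -m jog '{"rot":[[-0.8,-3.9,0],[-0.8,-3.9,0],[-0.8,-3.9,0],[-0.8,-3.9,0],[-0.8,-3.9,0],[0,0,0],[0,0,0],[0,0,0],[0,0,0],[0,0,0]],"delta_pos":[[0,0,0],[0,0,0],[0,0,0],[0,0,0],[0,0,0],[0,0,-20],[0,0,-20],[0,0,-20],[0,0,-20],[0,0,0]],"grip":[0,0,0,0,0,0,0,0,0,0]}'
python3 - <<'E'
from h import *
c=cap("top");s=cap("scene")
a=cv2.resize(c["frame"][165:255,180:270,::-1],(400,400),interpolation=cv2.INTER_CUBIC)
b=cv2.resize(s["frame"][120:220,270:370,::-1],(400,400),interpolation=cv2.INTER_CUBIC)
cv2.imwrite("pics/n5.png",np.clip(np.hstack([a,b])*1.6,0,255).astype(np.uint8))
q=r.sense();R=np.array(q["ee_rot"]);G=np.array(q["tcp_pos"])+.006*R[:,2]
m=np.array([.98,-.199,0]);y=np.array([.199,.98,0])
for e in(70,80,90,100):
  for h,w in((.105,0),(.105,.012)):
    er=np.radians(e);a=np.cos(er)*m+np.array([0,0,np.sin(er)]);n=np.cross(a,y);o=[]
    f=lambda k,cam:np.array([proj(cam,G+w*m+k*a+.032*(np.cos(t)*y+np.sin(t)*n)) for t in np.linspace(0,6.28,60)])
    M=(f(.145-h,s)-[270,120])*4;B=(f(-h,s)-[270,120])*4;T=(f(.145-h,c)-[180,165])*400/90
    print(e,h,w,"scene rim v",M[:,1].min().round(),M[:,1].max().round(),"u",(M[:,0].min()+400).round(),(M[:,0].max()+400).round(),"bottom vmax",B[:,1].max().round(),"top vmin",T[:,1].min().round())
E
```

```text
time_s: 6.75
tcp_pos: [0.5409, 0.1411, 0.14]
ee_rot: [[0.911, -0.211, 0.353], [-0.19, -0.977, -0.094], [0.365, 0.019, -0.931]]
wrist_force: [-0.8, -1.3, -1.8]
gripper_width: 0.651
70 0.105 0 scene rim v 225.0 299.0 u 524.0 602.0 bottom vmax 346.0 top vmin 96.0
70 0.105 0.012 scene rim v 235.0 310.0 u 518.0 597.0 bottom vmax 356.0 top vmin 81.0
80 0.105 0 scene rim v 220.0 289.0 u 527.0 606.0 bottom vmax 362.0 top vmin 103.0
80 0.105 0.012 scene rim v 230.0 300.0 u 521.0 600.0 bottom vmax 372.0 top vmin 87.0
90 0.105 0 scene rim v 217.0 279.0 u 531.0 609.0 bottom vmax 375.0 top vmin 111.0
90 0.105 0.012 scene rim v 227.0 290.0 u 525.0 603.0 bottom vmax 386.0 top vmin 95.0
100 0.105 0 scene rim v 216.0 270.0 u 534.0 611.0 bottom vmax 387.0 top vmin 120.0
100 0.105 0.012 scene rim v 226.0 280.0 u 528.0 606.0 bottom vmax 397.0 top vmin 105.0
```

View pics/n5.png

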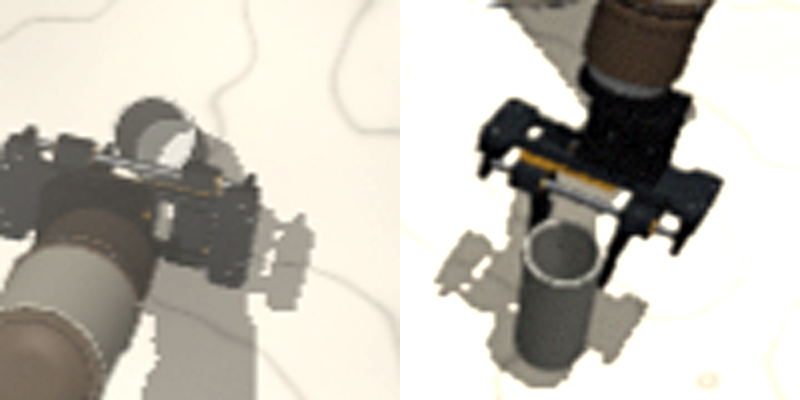

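Mouth ellipse at crop (563,253) and bottom edge at v≈370 put the beaker about upright, 30 mm above the counter. Lowering it until contact.

```bash
for i in 1; do python3 -m jog '{"rot":[[0,0,0],[0,0,0],[0,0,0],[0,0,0],[0,0,0]],"delta_pos":[[0,0,-10],[0,0,-7],[0,0,-4],[0,0,0],[0,0,0]],"grip":[0,0,0,0,0]}';
python3 -m jog '{"rot":[[0,0,0],[0,0,0],[0,0,0]],"delta_pos":[[0,0,-3],[0,0,0],[0,0,0]],"grip":[0,0,0]}';
python3 -m jog '{"rot":[[0,0,0],[0,0,0],[0,0,0]],"delta_pos":[[0,0,-3],[0,0,0],[0,0,0]],"grip":[0,0,0]}'; done
```

```text
time_s: 7.27
tcp_pos: [0.5436, 0.144, 0.1245]
ee_rot: [[0.908, -0.21, 0.362], [-0.191, -0.978, -0.087], [0.372, 0.01, -0.928]]
wrist_force: [-0.4, -0.5, -1.8]
gripper_width: 0.646
time_s: 7.52
tcp_pos: [0.5429, 0.1438, 0.1208]
ee_rot: [[0.909, -0.209, 0.361], [-0.191, -0.978, -0.088], [0.371, 0.011, -0.929]]
wrist_force: [0.0, -0.0, -2.4]
gripper_width: 0.652
time_s: 7.77
tcp_pos: [0.5426, 0.1435, 0.1172]
ee_rot: [[0.909, -0.21, 0.36], [-0.19, -0.978, -0.088], [0.37, 0.012, -0.929]]
wrist_force: [0.1, -0.3, -2.4]
gripper_width: 0.652
```

```bash
for i in 1; do 
python3 -m jog '{"rot":[[0,0,0],[0,0,0],[0,0,0]],"delta_pos":[[0,0,-3],[0,0,0],[0,0,0]],"grip":[0,0,0]}' | grep -v rot;
python3 -m jog '{"rot":[[0,0,0],[0,0,0],[0,0,0]],"delta_pos":[[0,0,-3],[0,0,0],[0,0,0]],"grip":[0,0,0]}'| grep -v rot;
python3 -m jog '{"rot":[[0,0,0],[0,0,0],[0,0,0]],"delta_pos":[[0,0,-2],[0,0,0],[0,0,0]],"grip":[0,0,0]}'| grep -v rot; done
```

```text
time_s: 8.02
tcp_pos: [0.5426, 0.1435, 0.1142]
wrist_force: [-0.0, 0.8, -1.7]
gripper_width: 0.652
time_s: 8.27
tcp_pos: [0.5426, 0.1435, 0.1112]
wrist_force: [-0.6, -0.2, -2.1]
gripper_width: 0.649
time_s: 8.52
tcp_pos: [0.5426, 0.1436, 0.1093]
wrist_force: [-0.1, -0.7, -2.1]
gripper_width: 0.65
```

```bash
for i in 1; do 
python3 -m jog '{"rot":[[0,0,0],[0,0,0],[0,0,0]],"delta_pos":[[0,0,-2],[0,0,0],[0,0,0]],"grip":[0,0,0]}' | grep -v rot;
python3 -m jog '{"rot":[[0,0,0],[0,0,0],[0,0,0]],"delta_pos":[[0,0,-2],[0,0,0],[0,0,0]],"grip":[0,0,0]}'| grep -v rot;
python3 -m jog '{"rot":[[0,0,0],[0,0,0],[0,0,0]],"delta_pos":[[0,0,-2],[0,0,0],[0,0,0]],"grip":[0,0,0]}'| grep -v rot; done
python3 - <<'E'
from h import *
s=cap("scene",'pics/n6.png');c=cap("top")
f=s["frame"][:,:,::-1].astype(int)
q=r.sense();R=np.array(q["ee_rot"]);G=np.array(q["tcp_pos"])+.006*R[:,2]
m=np.array([.98,-.199,0])
print(proj(s,[.553,.142,0]),proj(s,[.553,.142,.145]))
b=cv2.resize(f[140:230,265:355].astype(np.uint8),(540,540),interpolation=cv2.INTER_CUBIC)
cv2.imwrite("pics/n6.png",np.clip(b*1.6,0,255).astype(np.uint8))
E
```

```text
time_s: 8.77
tcp_pos: [0.5426, 0.1435, 0.1073]
wrist_force: [0.5, -0.5, -1.5]
gripper_width: 0.645
time_s: 9.02
tcp_pos: [0.5426, 0.1435, 0.1053]
wrist_force: [0.2, -0.0, -1.9]
gripper_width: 0.649
time_s: 9.27
tcp_pos: [0.5426, 0.1435, 0.1033]
wrist_force: [-0.2, -0.2, -2.1]
gripper_width: 0.651
[306.52783236 213.04295904] [310.71926526 189.73016717]
```

```bash
for i in 1; do 
python3 -m jog '{"rot":[[0,0,0],[0,0,0],[0,0,0]],"delta_pos":[[0,0,-2],[0,0,0],[0,0,0]],"grip":[0,0,0]}' | grep -v rot;
python3 -m jog '{"rot":[[0,0,0],[0,0,0],[0,0,0]],"delta_pos":[[0,0,-2],[0,0,0],[0,0,0]],"grip":[0,0,0]}'| grep -v rot;
python3 -m jog '{"rot":[[0,0,0],[0,0,0],[0,0,0]],"delta_pos":[[0,0,-2],[0,0,0],[0,0,0]],"grip":[0,0,0]}'| grep -v rot; done
```

```text
time_s: 9.62
tcp_pos: [0.5426, 0.1435, 0.1013]
wrist_force: [0.3, -0.2, -2.1]
gripper_width: 0.65
time_s: 9.87
tcp_pos: [0.5426, 0.1435, 0.0993]
wrist_force: [-0.4, 0.3, -1.9]
gripper_width: 0.653
time_s: 10.12
tcp_pos: [0.5431, 0.1439, 0.0979]
wrist_force: [-1.9, 0.7, 1.0]
gripper_width: 0.645
```

```bash
python3 -m jog '{"rot":[[0,0,0],[0,0,0],[0,0,0]],"delta_pos":[[0,0,-2],[0,0,0],[0,0,0]],"grip":[0,0,0]}' | grep -v rot
python3 - <<'E'
from h import *
s=cap("scene");c=cap("top");q=r.sense();R=np.array(q["ee_rot"]);G=np.array(q["tcp_pos"])+.006*R[:,2]
b=cv2.resize(s["frame"][140:230,265:355,::-1],(400,400),interpolation=cv2.INTER_CUBIC)
a=cv2.resize(c["frame"][165:255,180:270,::-1],(400,400),interpolation=cv2.INTER_CUBIC)
cv2.imwrite("pics/n6.png",np.clip(np.hstack([a,b])*1.6,0,255).astype(np.uint8))
m=np.array([.98,-.199,0]);y=np.array([.199,.98,0]);h=.094
for e in(80,90,100):
  for w in(0,.012):
    er=np.radians(e);a=np.cos(er)*m+np.array([0,0,np.sin(er)]);n=np.cross(a,y);o=[]
    f=lambda k,cam:np.array([proj(cam,G+w*m+k*a+.032*(np.cos(t)*y+np.sin(t)*n)) for t in np.linspace(0,6.28,60)])
    k=400/90
    M=(f(.145-h,s)-[265,140])*k;B=(f(-h,s)-[265,140])*k;T=(f(.145-h,c)-[180,165])*k
    print(e,w,"scene rim v",M[:,1].min().round(),M[:,1].max().round(),"u",(M[:,0].min()+400).round(),(M[:,0].max()+400).round(),"bottom vmax",B[:,1].max().round(),"u",B[:,0].mean().round()+400,"top vmin",T[:,1].min().round(),T[:,0].mean().round())
E
```

```text
time_s: 10.37
tcp_pos: [0.5441, 0.144, 0.098]
wrist_force: [-4.1, -1.0, 10.7]
gripper_width: 0.654
80 0 scene rim v 187.0 263.0 u 559.0 645.0 bottom vmax 339.0 u 596.0 top vmin 101.0 152.0
80 0.012 scene rim v 199.0 275.0 u 553.0 639.0 bottom vmax 350.0 u 590.0 top vmin 86.0 155.0
90 0 scene rim v 182.0 250.0 u 564.0 649.0 bottom vmax 353.0 u 588.0 top vmin 111.0 150.0
90 0.012 scene rim v 193.0 262.0 u 558.0 643.0 bottom vmax 364.0 u 583.0 top vmin 96.0 153.0
100 0 scene rim v 179.0 238.0 u 569.0 653.0 bottom vmax 363.0 u 581.0 top vmin 123.0 148.0
100 0.012 scene rim v 190.0 250.0 u 563.0 647.0 bottom vmax 375.0 u 575.0 top vmin 108.0 151.0
```

View pics/n6.png

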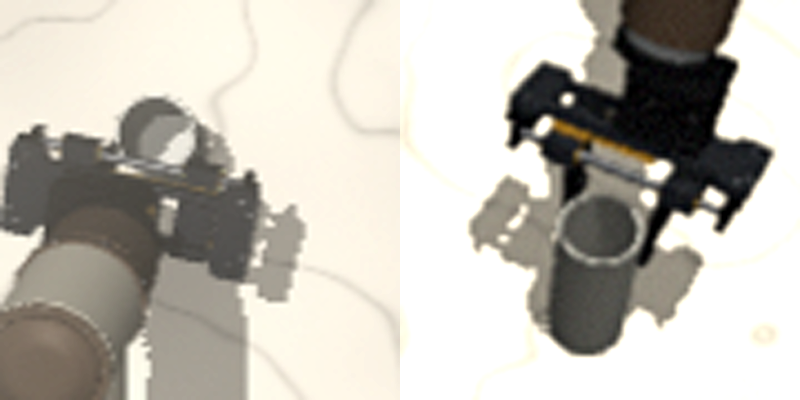

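```bash
python3 -m jog '{"rot":[[0,0,0],[-0.5,-2.5,0],[-0.5,-2.5,0],[0,0,0],[0,0,0]],"delta_pos":[[0,0,2],[0,0,0],[0,0,0],[0,0,-1],[0,0,0]],"grip":[0,0,0,0,0]}' | grep -v rot;
python3 -m jog '{"rot":[[0,0,0],[0,0,0],[0,0,0],[0,0,0],[0,0,0],[0,0,0]],"delta_pos":[[0,0,0],[0,0,0],[0,0,0],[0,0,0],[0,0,0],[0,0,0]],"grip":[70,75,80,90,100,100]}' | grep -v asdf;
python3 -m jog '{"rot":[[0,0,0],[0,0,0],[0,0,0],[0,0,0],[0,0,0],[0,0,0]],"delta_pos":[[-4,1,10],[-8,1.6,18],[-12,3,27],[-12,3,27],[-12,3,27],[0,0,0]],"grip":[100,100,100,100,100,100]}' | grep -v asdf
```

```text
time_s: 10.88
tcp_pos: [0.5469, 0.1401, 0.0981]
wrist_force: [-0.1, -0.5, -2.7]
gripper_width: 0.654
time_s: 11.38
tcp_pos: [0.5477, 0.1422, 0.0994]
ee_rot: [[0.887, -0.212, 0.411], [-0.187, -0.977, -0.101], [0.423, 0.013, -0.906]]
wrist_force: [-0.7, -1.0, 0.1]
gripper_width: 0.937
time_s: 11.88
tcp_pos: [0.5016, 0.1567, 0.2127]
ee_rot: [[0.883, -0.21, 0.419], [-0.188, -0.978, -0.093], [0.429, 0.004, -0.903]]
wrist_force: [0.6, -0.1, 0.4]
gripper_width: 0.997
```

```bash
python3 -m jog '{"rot":[[1,4.9,0],[1,4.9,0],[1,4.9,0],[1,4.9,0],[1,4.9,0],[0,0,-6.7],[0,0,-6.7],[0,0,-6.7],[0,0,-6.7],[0,0,-6.7]],"delta_pos":[[0,0,15],[0,0,15],[0,0,15],[0,0,0],[0,0,0],[-8,-33,0],[-8,-33,0],[-8,-33,0],[-8,-33,0],[-8,-33,0]],"grip":[100,100,100,100,100,50,50,50,50,50]}' | grep -v rot;
python3 -m jog '{"rot":[[0,0,-6.7],[0,0,-6.7],[0,0,-6.7],[0,0,-6.7],[0,0,-6.7],[0,0,-6.7],[0,0,-6.6],[0,0,0],[0,0,0],[0,0,0]],"delta_pos":[[-9,-33,0],[-9,-33,0],[-9,-33,0],[-9,-33,0],[-9,-33,0],[-9,-36,0],[0,0,0],[0,0,0],[0,0,0],[0,0,0]],"grip":[50,50,50,50,50,50,50,50,50,50]}'
python3 - <<'E'
from h import *
print(r.sense()["joints"].round(1) if hasattr(r.sense()["joints"],'round') else r.sense()["joints"])
E
```

```text
time_s: 12.72
tcp_pos: [0.461, -0.0145, 0.2493]
wrist_force: [0.8, -0.2, 0.2]
gripper_width: 0.705
time_s: 13.55
tcp_pos: [0.4079, -0.2136, 0.2494]
ee_rot: [[-0.037, -0.999, -0.022], [-0.999, 0.037, -0.017], [0.018, 0.021, -1.0]]
wrist_force: [0.5, -0.2, -1.3]
gripper_width: 0.502
[ -6.5   4.8 -18.7   1.2 -67.5   3.9]
```

```bash
cat > bk.py <<'E'
from h import *
bg={}
def beaker(show=True):
    out=[]
    for n in("top","scene"):
        c=cap(n);P=np.array([proj(c,p) for p in([.55,.145,0],[.55,.145,.145])]);ce=P.mean(0).astype(int)
        f=c["frame"].astype(int);x0,y0=ce-35
        w=f[y0:y0+70,x0:x0+70];med=np.median(w.reshape(-1,3),0)
        m=((w.sum(2)<.86*med.sum())&(w[:,:,0]-w[:,:,2]<12)).astype(np.uint8)
        if n=="top": m=((w[:,:,0]-w[:,:,2]<8)&(w.sum(2)<.9*med.sum())).astype(np.uint8)
        nb,l,st,cen=cv2.connectedComponentsWithStats(cv2.morphologyEx(m,cv2.MORPH_OPEN,np.ones((3,3),np.uint8)))
        for s_,ct in zip(st[1:],cen[1:]):
            if s_[4]>60: print(n,"bbox u",s_[0]+x0,s_[0]+s_[2]+x0,"v",s_[1]+y0,s_[1]+s_[3]+y0,"area",s_[4])
        cv2.imwrite(f"pics/bk_{n}.png",np.hstack([cv2.resize(w.astype(np.uint8)[:,:,::-1],(400,400),interpolation=cv2.INTER_CUBIC)]))
        t=np.linspace(0,6.28,90)
        A=np.array([proj(c,[.553+.032*np.cos(k),.142+.032*np.sin(k),z]) for z in(0,.145) for k in t])
        print(n,"expect upright at (.553,.142): u",A[:,0].min().round(1),A[:,0].max().round(1),"v",A[:,1].min().round(1),A[:,1].max().round(1),"| rim",A[90:].mean(0).round(1),"base",A[:90].mean(0).round(1))
beaker()
a=cv2.imread("pics/bk_top.png");b=cv2.imread("pics/bk_scene.png");cv2.imwrite("pics/bk.png",np.hstack([a,b]))
E
python3 bk.py
```

```text
top bbox u 208 219 v 188 203 area 91
top expect upright at (.553,.142): u 205.0 226.7 v 188.1 206.5 | rim [214.2 197.2] base [218.4 198. ]
scene bbox u 296 318 v 184 221 area 617
scene expect upright at (.553,.142): u 297.7 320.3 v 182.1 220.5 | rim [310.7 189.9] base [306.5 213.2]
```

View pics/bk.png

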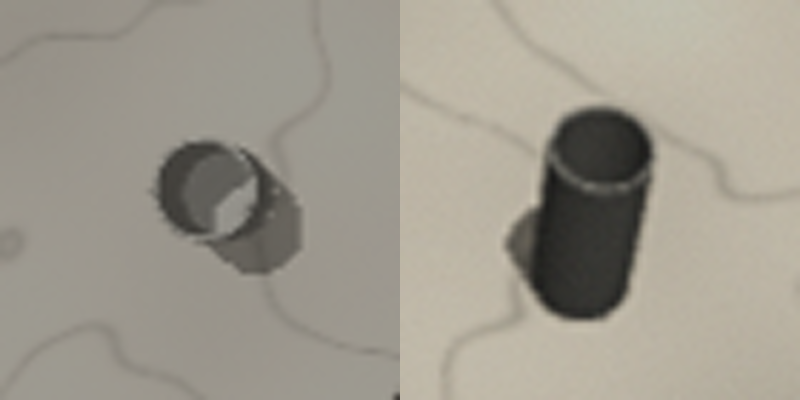

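The beaker stands upright (scene crop: rim (603,148), base (582,290)). Next is the lid: lowering onto the handle and gripping it.

```bash
python3 - <<'E'
from h import *
for n,px in(("top",(207,190)),("scene",(203,148))):
    c=cap(n);P=np.array([proj(c,p) for p in([.55,.145,0],[.55,.145,.145])]);ce=P.mean(0).astype(int)-35
    uv=ce+np.array(px)*70/400-.3;print(n,uv,onz(c,uv,.145))
E
python3 -m jog '{"rot":[[0,0,0],[0,0,0],[0,0,0],[0,0,0],[0,0,0],[0,0,0],[0,0,0],[0,0,0],[0,0,0],[0,0,0]],"delta_pos":[[0,0,-30],[0,0,-30],[0,0,-30],[0,0,-15],[0,0,-9],[0,0,0],[0,0,0],[0,0,0],[0,0,0],[0,0,0]],"grip":[50,50,50,50,50,50,50,0,0,0]}'
python3 -m jog '{"rot":[[0,0,0],[0,0,0],[0,0,0],[0,0,0]],"delta_pos":[[0,0,0],[0,0,0],[0,0,0],[0,0,0]],"grip":[0,0,0,0]}'
```

```text
top [215.925 195.95 ] [0.55771593 0.13612505 0.145     ]
scene [309.225 190.6  ] [0.55784022 0.13786793 0.145     ]
time_s: 14.58
tcp_pos: [0.4086, -0.2143, 0.1367]
ee_rot: [[-0.04, -0.999, -0.019], [-0.999, 0.04, -0.018], [0.019, 0.018, -1.0]]
wrist_force: [0.2, -0.4, -0.7]
gripper_width: 0.35
time_s: 14.92
tcp_pos: [0.4078, -0.2142, 0.1357]
ee_rot: [[-0.04, -0.999, -0.021], [-0.999, 0.041, -0.018], [0.018, 0.021, -1.0]]
wrist_force: [-0.4, 0.7, 0.1]
gripper_width: 0.059
```

```bash
python3 -m jog '{"rot":[[0,0,0],[0,0,0]],"delta_pos":[[0,0,0],[0,0,0]],"grip":[0,0]}'|grep -v rot
python3 -m jog '{"rot":[[0,0,0],[0,0,0],[0,0,0]],"delta_pos":[[0,0,6],[1,0,6],[0,0,0]],"grip":[0,0,0]}'|grep -v rot
python3 - <<'E'
from h import *
s=r.sense();print(s["gripper_width"],s["wrist_force"],s["tcp_pos"])
E
```

```text
time_s: 15.08
tcp_pos: [0.4078, -0.2142, 0.1356]
wrist_force: [0.7, 0.5, -0.3]
gripper_width: 0.01
time_s: 15.33
tcp_pos: [0.4101, -0.2145, 0.1491]
wrist_force: [0.2, -0.0, 0.0]
gripper_width: 0.003
0.0025908134690886386 [ 0.24532959 -0.01514455  0.03758297] [ 0.4100788  -0.21454755  0.14914126]
```

Run:
```python
from h import *
t=cap("top");s=cap("scene")
def tri(a,b):
    o1,d1=ray(t,a);o2,d2=ray(s,b);A=np.stack([d1,-d2],1);k=np.linalg.lstsq(A,o2-o1,rcond=None)[0]
    return (o1+k[0]*d1).round(4),(o2+k[1]*d2).round(4)
print(tri((314.5,239.5),(224.5,140.5)))
for z in(.094,.129,.16):print(z,onz(s,(224.5,140.5),z),onz(t,(314.5,239.5),z))
# original dark pixels of handle in scene0/top0
i=cv2.imread("pics/scene0.png")[132:156,200:250].max(2);j=cv2.imread("pics/top0.png")[232:247,290:340].max(2)
np.set_printoptions(linewidth=220)
print(i[::1,::2]);print(j[:,::3])
```

```text
(array([ 0.4067, -0.2073,  0.1359]), array([ 0.4076, -0.2104,  0.1363]))
0.094 [ 0.37068087 -0.22597737  0.094     ] [ 0.40292643 -0.21373179  0.094     ]
0.129 [ 0.4012368  -0.21308319  0.129     ] [ 0.40609675 -0.208339    0.129     ]
0.16 [ 0.42830062 -0.20166263  0.16      ] [ 0.40890475 -0.20356253  0.16      ]
[[185 184 184 186 184 182 183 182 179 180 179 176 175 177 175 178 178 178 180 181 179 178 180 179 179]
 [185 185 184 183 183 181 183 178 180 178 177 177 178 177 177 177 177 177 179 179 180 181 181 181 179]
 [188 186 185 184 182 183 182 182 179 179 177 178 177 176 176 176 177 177 179 179 178 180 179 180 180]
 [181 188 186 183 184 184 182 183 179 178 177 175 177 176 175 176 177 178 178 177 180 180 179 180 179]
 [125 142 161 168 182 151 123 174 181 180 178 177 176 176 175 175 177 177 180 180 180 179 179 181 179]
 [ 85 100 137 143 152  91  41  94 113 153 180 179 178 178 177 178 178 176 180 180 180 178 179 177 178]
 [ 83  91 110 131 136  51   9  15  27  74 106 141 182 180 180 177 180 179 179 179 180 179 179 180 179]
 [ 84  87  88  95  94  48   5   4   4   9  25  66 108 137 172
[... 2056 characters left out ...]
 95  43  44  90 104  98  81  85  91  77  46  42  59  93  93]
 [106 106  78  36  36  36  38  36  39  46  44  44  35  27  56 101 101]
 [105 106  78  37  47  40  39  38  36  35  33  32  32  31  50 102 100]
 [106 105  77  45  36  36  37  36  40  41  42  42  43  42  63 101 100]
 [106 106  94  48  40  44  37  39  38  31  31  31  31  30  67 101  99]
 [106 105 105 104 103 103  95  65  66  64  63  65  52  50  76 101 100]
 [101 114 106 105 104 105 103 103 102 102 101 101 101 101 101 101 100]
 [141 137 105 105 104 104 104 104 103 103 101 102 102 101 101 110 110]
 [140 136 105 105 104 103 103 104 102 103 103 102 101 102 101 137 137]
 [140 134 106 109 109 109 109 104 103 103 102 102 102 102 101 135 135]]
```

Run:
```python
from h import *
s=cap("scene");t=cap("top")
a=cv2.resize(s["frame"][105:195,165:270,::-1],(525,450),interpolation=cv2.INTER_CUBIC)
b=cv2.resize(t["frame"][190:265,270:325,::-1],(275,375),interpolation=cv2.INTER_CUBIC)
b=cv2.copyMakeBorder(b,0,75,0,0,cv2.BORDER_CONSTANT)
cv2.imwrite("pics/lid1.png",np.clip(np.hstack([a,b])*1.5,0,255).astype(np.uint8))
q=r.sense();T=np.array(q["tcp_pos"]);R=np.array(q["ee_rot"])
for k in(0,.025):print((proj(s,T+k*R[:,2])-[165,105])*5)
print("bar expected",[(proj(s,[.407,y,.129])-[165,105])*5 for y in(-.26,-.21,-.16)])
```

```text
[291.05479986 167.07087552]
[293.35052092 189.6022427 ]
bar expected [array([235.78490358, 170.99669361]), array([298.99845658, 183.76703189]), array([362.921224  , 196.68064496])]
```

View pics/lid1.png

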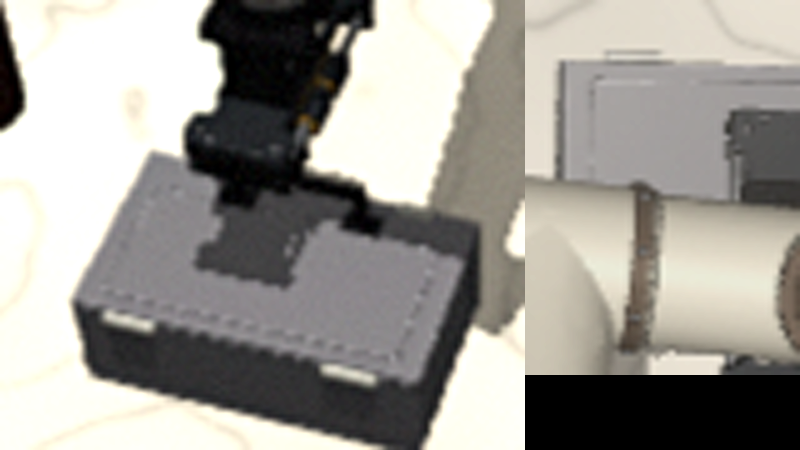

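```bash
python3 -m jog '{"rot":[[0,0,0],[0,0,0],[0,0,0],[0,0,0],[0,0,0],[0,0,0]],"delta_pos":[[2,0,10],[3,0,10],[0,0,0],[0,0,0],[0,0,0],[0,0,0]],"grip":[0,0,0,0,0,0]}'|grep -v rot
python3 - <<'E'
from h import *
print(r.tips_ahead)
s=cap("scene")
np.set_printoptions(linewidth=250)
i=s["frame"][132:156,200:250].max(2);print(i[:,::2])
F=np.mean([r.sense()["wrist_force"]],0);print(F)
# lid front-left/right corners (z .094) expectation shut vs raised
for th in(0,5,10,15):
    a=np.radians(th);h=np.array([.537,-.211,.088])
    f=lambda x,y,z:h+np.array([-x*np.cos(a)+z*np.sin(a),y,x*np.sin(a)+z*np.cos(a)])
    print(th,proj(s,f(.16,.135,.006)).round(1),proj(s,f(.16,-.135,.006)).round(1),"bar",proj(s,f(.13,.05,.041)).round(1))
E
```

```text
time_s: 16.03
tcp_pos: [0.4131, -0.2141, 0.1668]
wrist_force: [0.7, 0.7, -0.2]
gripper_width: 0.006
0.025
[[132   0   6   9  11  16  23  27  31  37  34  16   8 155 189 186 186 188 188 190 188 189 188 189 190]
 [185  28   0   5   4   8  13  15  26  33  27  14   1 154 187 186 187 187 189 190 189 190 190 190 187]
 [206  47   5   6   7   8   7   5  15  19  16   6   0 161 187 185 186 187 187 189 190 185 189 189 190]
 [195  57   2   0   4   2   5   7   2  10  10   5  29 183 185 185 186 187 188 189 189 188 190 190 186]
 [134  79  45   4   0   1   2   4   5   8   7   1  61 190 184 188 187 186 188 190 190 188 190 189 188]
 [ 93  99 125  43  18   3   3   4   5   5   5  37 166 193 188 188 187 188 186 188 189 189 189 191 190]
 [ 91 100 125  85  62  15   0   0   5   2  12  30 140 176 191 190 190 190 189 190 189 188 190 189 188]
 [ 94  94  96  72  59  25   2   6   0   2   8   6  55 105 132 140 194 193 192 189 190 188 190 189 188]
 [ 91  92  93  67  46  28   2  17   8   5   0   2  11  30  46  65 135 135 173 192 188 190 188 190 189]
 [ 93  92  92  85  43  19   2  35  40  29  12   8   4   1   6  18  
[... 1007 characters left out ...]
7  44  45  48  90  94  88  65  40  15  19  44  43  47  47]
 [ 93  93  95  95  56  45  46  46  47  45  46  47  46  81  93  95  94  91  86  57  43  46  41  43  44]
 [ 92  94  77  66  45  45  45  47  44  45  45  70  46  96  94  94  93  97  96  88  80  81  62  45  41]
 [ 92  94  65  43  45  47  45  46  48  44  44  56  48  93  92  94  92  94  94  94  96  95  86  82  59]
 [ 93  92  52  44  45  44  44  47  48  43  47  42  67  94  93  94  91  95  94  92  93  93  94  95  85]]
[0.12733639 1.02201553 0.27113891]
0 [261.5 149.2] [194.8 135.8] bar [237.3 144.3]
5 [261.4 147. ] [194.2 133.5] bar [236.9 143. ]
10 [261.3 144.9] [193.5 131.4] bar [236.3 142. ]
15 [261.  143.1] [192.7 129.5] bar [235.7 141.2]
```

```bash
python3 -m jog '{"rot":[[0,0,0],[0,0,0],[0,0,0],[0,0,0],[0,0,0],[0,0,0],[0,0,0],[0,0,0],[0,0,0]],"delta_pos":[[-6,3,0],[0,0,0],[0,0,0],[0,0,0],[0,0,0],[0,0,-15],[0,0,-19],[0,0,0],[0,0,0]],"grip":[45,45,45,45,45,45,45,45,45]}'
for i in 1; do
python3 -m jog '{"rot":[[0,0,0],[0,0,0],[0,0,0]],"delta_pos":[[0,0,0],[0,0,0],[0,0,0]],"grip":[0,0,0]}'|grep -v rot
python3 -m jog '{"rot":[[0,0,0]],"delta_pos":[[0,0,0]],"grip":[0]}'|grep -v rot
python3 -m jog '{"rot":[[0,0,0]],"delta_pos":[[0,0,0]],"grip":[0]}'|grep -v rot
python3 -m jog '{"rot":[[0,0,0]],"delta_pos":[[0,0,0]],"grip":[0]}'|grep -v rot
python3 -m jog '{"rot":[[0,0,0]],"delta_pos":[[0,0,0]],"grip":[0]}'|grep -v rot
done
```

```text
time_s: 16.83
tcp_pos: [0.4073, -0.2113, 0.1331]
ee_rot: [[-0.04, -0.999, -0.024], [-0.999, 0.04, -0.018], [0.019, 0.023, -1.0]]
wrist_force: [1.1, -0.7, 1.2]
gripper_width: 0.444
time_s: 17.08
tcp_pos: [0.4085, -0.2113, 0.1345]
wrist_force: [0.2, 0.5, 0.2]
gripper_width: 0.301
time_s: 17.17
tcp_pos: [0.4082, -0.2113, 0.1343]
wrist_force: [0.8, -0.0, 0.1]
gripper_width: 0.23
time_s: 17.25
tcp_pos: [0.408, -0.2112, 0.134]
wrist_force: [0.6, -0.4, -0.4]
gripper_width: 0.159
time_s: 17.33
tcp_pos: [0.4079, -0.2113, 0.1338]
wrist_force: [-0.8, -0.4, 0.2]
gripper_width: 0.081
time_s: 17.42
tcp_pos: [0.4067, -0.2112, 0.1337]
wrist_force: [-2.3, 0.8, 5.2]
gripper_width: 0.033
```

```bash
for i in 1; do
python3 -m jog '{"rot":[[0,0,0],[0,0,0],[0,0,0]],"delta_pos":[[0,0,0],[0,0,0],[0,0,0]],"grip":[0,0,0]}'|grep -v rot
python3 -m jog '{"rot":[[0,0,0],[0,0,0],[0,0,0]],"delta_pos":[[0,0,5],[0,0,5],[0,0,0]],"grip":[0,0,0]}'|grep -v rot
python3 -m jog '{"rot":[[0,0,0],[0,0,0],[0,0,0]],"delta_pos":[[0,0,5],[0,0,5],[0,0,0]],"grip":[0,0,0]}'|grep -v rot
done
python3 - <<'E'
from h import *
s=cap("scene")
np.set_printoptions(linewidth=250)
i=s["frame"][132:150,226:250].max(2);print(i[:,::2])
E
```

```text
time_s: 17.67
tcp_pos: [0.4073, -0.2114, 0.1341]
wrist_force: [-2.5, -0.3, 4.4]
gripper_width: 0.004
time_s: 17.92
tcp_pos: [0.4089, -0.2114, 0.1448]
wrist_force: [0.6, -0.3, 0.5]
gripper_width: 0.009
time_s: 18.17
tcp_pos: [0.4086, -0.2114, 0.1547]
wrist_force: [0.3, 0.3, 0.5]
gripper_width: 0.003
[[ 29 175 188 186 187 189 189 188 189 189 187 189]
 [ 18 179 188 187 188 188 188 190 187 188 189 188]
 [  8 165 186 186 189 187 189 188 189 189 190 187]
 [ 18 169 187 187 187 187 188 188 189 188 190 188]
 [ 95 186 188 188 185 188 188 188 189 189 188 188]
 [145 193 190 188 187 187 187 189 188 188 189 186]
 [112 137 174 190 190 191 189 188 190 189 188 189]
 [ 66  87 123 140 192 190 189 189 188 190 189 187]
 [ 30  42  61  92 139 140 192 191 189 186 189 189]
 [  9   0  20  45  60  80 175 192 189 188 188 187]
 [  5   6   5   4  12  30 158 191 189 188 188 186]
 [ 32  19   7  10   5   4 131 195 192 189 190 188]
 [ 47  40  37  25   9   0  73 164 195 192 191 190]
 [ 47  47  47  42  39   4  28  87 126 143 140 173]
 [ 46  46  48  48  44   6  15  45  52  74  79 110]
 [ 43  46  43  46  30   1  21  43  44  50  62  70]
 [ 39  46  44  45  13   7   9  22  41  45  50  54]
 [ 44  42  74  72  11   4   7   6  40  46  44  45]]
```

The small widths and the upward force when closed suggest the fingertips only pinch the top of the bar, so they reach less far than I assumed. I'll go lower in steps, watching the force.

```bash
python3 -m jog '{"rot":[[0,0,0],[0,0,0],[0,0,0],[0,0,0],[0,0,0],[0,0,0],[0,0,0],[0,0,0],[0,0,0]],"delta_pos":[[-1,0,0],[0,0,0],[0,0,0],[0,0,0],[0,0,0],[0,0,-12],[0,0,-15],[0,0,0],[0,0,0]],"grip":[45,45,45,45,45,45,45,45,45]}'|grep -v rot
for i in 1; do
python3 -m jog '{"rot":[[0,0,0],[0,0,0],[0,0,0]],"delta_pos":[[0,0,-4],[0,0,0],[0,0,0]],"grip":[45,45,45]}'|grep -v rot
python3 -m jog '{"rot":[[0,0,0],[0,0,0],[0,0,0]],"delta_pos":[[0,0,-3],[0,0,0],[0,0,0]],"grip":[45,45,45]}'|grep -v rot
done
```

```text
time_s: 18.97
tcp_pos: [0.4063, -0.2112, 0.1261]
wrist_force: [0.6, -0.8, 0.8]
gripper_width: 0.444
time_s: 19.22
tcp_pos: [0.407, -0.2113, 0.1229]
wrist_force: [0.2, -0.1, -0.0]
gripper_width: 0.444
time_s: 19.47
tcp_pos: [0.4067, -0.2112, 0.1195]
wrist_force: [0.5, -0.5, 0.4]
gripper_width: 0.452
```

```bash
for i in 1; do
python3 -m jog '{"rot":[[0,0,0],[0,0,0],[0,0,0]],"delta_pos":[[0,0,-3],[0,0,0],[0,0,0]],"grip":[45,45,45]}'|grep -v rot
python3 -m jog '{"rot":[[0,0,0],[0,0,0],[0,0,0]],"delta_pos":[[0,0,-3],[0,0,0],[0,0,0]],"grip":[45,45,45]}'|grep -v rot
python3 -m jog '{"rot":[[0,0,0],[0,0,0],[0,0,0],[0,0,0],[0,0,0],[0,0,0]],"delta_pos":[[0,0,0],[0,0,0],[0,0,0],[0,0,0],[0,0,0],[0,0,0]],"grip":[0,0,0,0,0,0]}'|grep -v rot
python3 -m jog '{"rot":[[0,0,0],[0,0,0],[0,0,0]],"delta_pos":[[0,0,0],[0,0,0],[0,0,0]],"grip":[0,0,0]}'|grep -v rot
done
```

```text
time_s: 19.72
tcp_pos: [0.4066, -0.2112, 0.1164]
wrist_force: [0.1, 0.4, -0.2]
gripper_width: 0.452
time_s: 19.97
tcp_pos: [0.4066, -0.2112, 0.1133]
wrist_force: [1.1, -0.3, -0.4]
gripper_width: 0.449
time_s: 20.47
tcp_pos: [0.4061, -0.2112, 0.1136]
wrist_force: [-1.4, -0.7, 1.5]
gripper_width: 0.135
time_s: 20.72
tcp_pos: [0.4061, -0.2112, 0.1135]
wrist_force: [-3.9, -0.3, 2.9]
gripper_width: 0.136
```

Handle gripped (width 0.136, about 12 mm). The true fingertip height is about 15–20 mm above what the pose implies, and I'll allow for that. Swinging the lid.

```bash
python3 -m jog '{"rot":[[0,0,0],[0,0,0],[0,0,0],[0,0,0]],"delta_pos":[[4,0,11],[5,0,11],[6,0,10],[7,0,10]],"grip":[0,0,0,0]}'|grep -v rot
python3 -m jog '{"rot":[[0,0,0],[0,0,0],[0,0,0],[0,0,0],[0,0,0],[0,0,0]],"delta_pos":[[8,0,9],[8,0,8.5],[9.5,0,7],[9.5,0,7.5],[10.5,0,5.5],[10.5,0,5.5]],"grip":[0,0,0,0,0,0]}'|grep -v rot
```

```text
time_s: 21.05
tcp_pos: [0.4261, -0.2115, 0.1549]
wrist_force: [-4.1, -3.5, -1.0]
gripper_width: 0.138
time_s: 21.55
tcp_pos: [0.4822, -0.2128, 0.2005]
wrist_force: [-5.3, -5.8, 4.5]
gripper_width: 0.135
```

```bash
python3 -m jog '{"rot":[[0,0,0],[0,0,0],[0,0,0],[0,0,0],[0,0,0],[0,0,0]],"delta_pos":[[11,0,4],[11.5,0,3.5],[12,0,2],[12,0,1],[12,0,-0.5],[12,0,-0.5]],"grip":[0,0,0,0,0,0]}'|grep -v rot
python3 -m jog '{"rot":[[0,0,0],[0,0,0],[0,0,0],[0,0,0],[0,0,0],[0,0,0]],"delta_pos":[[11.5,0,-2.5],[11.5,0,-2.5],[11,0,-4.5],[11,0,-4.5],[0,0,0],[0,0,0]],"grip":[0,0,0,0,0,0]}'|grep -v rot
python3 - <<'E'
from h import *
t=cap("top")
h=np.array([.537,-.211,.088])
for th in(60,80,90,100,109):
    a=np.radians(th);f=lambda x,y,z:h+np.array([-x*np.cos(a)+z*np.sin(a),y,x*np.sin(a)+z*np.cos(a)])
    print(th,"edge",proj(t,f(.16,.135,0)).round(),proj(t,f(.16,-.135,.006)).round())
np.set_printoptions(linewidth=250);print(t["frame"][165:260:3,262:366:4].max(2))
E
```

```text
time_s: 22.05
tcp_pos: [0.5553, -0.2139, 0.2091]
wrist_force: [-2.3, -9.6, 0.4]
gripper_width: 0.139
time_s: 22.55
tcp_pos: [0.6012, -0.2145, 0.1942]
wrist_force: [-1.5, -9.7, -0.2]
gripper_width: 0.139
60 edge [278. 226.] [362. 225.]
80 edge [279. 210.] [363. 209.]
90 edge [279. 202.] [363. 200.]
100 edge [279. 193.] [363. 191.]
109 edge [279. 186.] [362. 184.]
[[158 158 156 152 159 158 158 157  84 155 154 154 153 153 152 147  85  75  83  86  87  80  74  86 150 152]
 [159 157 152 152 149 159 158 159  94 158 158 158 158 158 157 133  76  76  87  86  87  86  76  75 154 147]
 [156 146 152 151 147 151 158 158  90 158 158 158 158 158 158 108  71  76  88  86  86  86  77  71 152 154]
 [136 145 152 151 146 137 152 147  80 154 154 155 155 156 156 121  84  74  90  86  86  86  75  75 143 158]
 [134 145 151 151 145 135 133 134  78 143 145 144 145 146 148 135  86  73  79  87  86  80  72  77 157 158]
 [135 146 150 150 144 135 114 120  83 132 133 135 135 137 137 138  78  68  73  75  75  72  70  87 157 158]
 [134 145 151 150 143 134 108  93  71 113 116 117 118 121 123 125  67  86  67  72  71  71  80
[... 1989 characters left out ...]
 160 160 160 160 160 160 160 160 160 145  78 159 159 159]
 [144 147 148 146 138 125  98 116 116 160 160 159 160 159 160 160 160 160 160 160 160 145  78 159 159 159]
 [146 148 149 145 138 126  99  59  65 124 108 113 116  86  87  73  59  49  49  38  40  43  80 159 159 159]
 [147 149 149 145 138 125  96  99  95 159 159 159 159 159 159 159 159 158 102 101 159 158 159 159 159 159]
 [147 149 148 145 139 126  98  99  94 159 159 159 159 159 159 159 158 159 159 159 159 159 159 159 159 159]
 [148 149 149 146 138 126  98  99  98 158 159 159 159 159 158 158 158 158 159 159 159 159 160 159 160 159]
 [148 150 149 146 137 124 100  99  95 159 159 159 159 158 158 157 157 157 157 157 159 159 159 159 159 159]]
```

```bash
python3 -m jog '{"rot":[[0,0,0],[0,0,0],[0,0,0],[0,0,0]],"delta_pos":[[0,0,0],[0,0,0],[0,0,0],[0,0,0]],"grip":[26,26,26,26]}'|grep -v rot
python3 -m jog '{"rot":[[0,0,0],[0,0,0],[0,0,0],[0,0,0],[0,0,0],[0,0,0]],"delta_pos":[[1,0,20],[2,0,30],[4,0,40],[0,0,40],[0,0,0],[0,0,0]],"grip":[26,26,26,26,26,26]}'|grep -v rot
```

```text
time_s: 22.93
tcp_pos: [0.6007, -0.2109, 0.1939]
wrist_force: [0.5, -0.7, 0.2]
gripper_width: 0.249
time_s: 23.43
tcp_pos: [0.6086, -0.2109, 0.3275]
wrist_force: [0.5, 0.9, -1.1]
gripper_width: 0.261
```

```bash
python3 -m jog '{"rot":[[0,0,0],[0,0,0],[0,0,0],[0,0,0],[0,0,0],[0,0,0],[0,0,0],[0,0,0],[0,0,0]],"delta_pos":[[-26,27,0],[-26,27,0],[-26,27,0],[-26,27,0],[-26,27,0],[-26,27,0],[-26,27,0],[-26,27,0],[0,0,0]],"grip":[50,50,50,50,50,50,50,50,50]}'|grep -v rot
python3 - <<'E'
from h import *
t=cap("top","pics/open_t.png");s=cap("scene","pics/open_s.png")
np.set_printoptions(linewidth=260)
for y in(-.131,-.211,-.291):
    p=proj(t,[.457,y,.07]).round().astype(int);print(y,p);print(t["frame"][p[1]-9:p[1]+10,p[0]-10:p[0]+11].max(2))
print(t["frame"][165:240:3,262:366:4].max(2))
E
```

```text
time_s: 24.18
tcp_pos: [0.3951, 0.0075, 0.3233]
wrist_force: [0.5, 0.0, 0.1]
gripper_width: 0.501
-0.131 [291 224]
[[159 160 160 160 160 160 160 159 160 160 160 159 160 160 160 159 160 160 159 160 160]
 [160 159 159 159 159 160 160 160 159 160 160 160 160 160 160 160 160 160 160 160 160]
 [160 159 159 159 160 160 160 160 159 160 160 160 159 159 160 160 160 160 160 160 160]
 [159 159 160 159 160 159 159 160 160 159 160 160 160 160 160 160 160 160 160 160 160]
 [159 159 160 160 160 160 160 149 126 140  85 110 136 148 160 160 160 160 160 160 160]
 [160 160 159 160 160 160 151 112  80  68  65  67  73  80 112 148 159 160 160 160 160]
 [160 159 160 159 160 153 131 105  66  68  69  72  73  72  79 119 160 159 160 160 160]
 [160 160 160 160 159 149 102  81  67  71  72  76  75  75  74 108 156 160 160 160 160]
 [159 160 160 160 160 147  87  70  90  96  80  88  78  76  75  82 124 160 160 160 160]
 [160 159 160 160 160 148  97  69  74  81  84  82  81  77  74  80 121 160 160 160 160]
 [159 160 160 160 160 146  84  68  72  77  80  80  80  78  77  90 132 160 160 160 160]
 [160 160 160 159 160 155 12
[... 5986 characters left out ...]
 160 160 160 160 160 160 160 160 160 153  80 159 159 160]
 [ 74 124 157 157 109 160 149  71  75 160 160 160  97  71 160 160 160 154  71 161 160 153  79 159 160 159]
 [ 64 140 157 157 104 160 146  77  78 160 160 160  70  78 160 161 160 126  80 129 161 149  80 159 159 160]
 [ 62 158 157 157 123 160 160  85  75 160 160 160 151  96 161 161 160 160 106 160 161 149  74 160 159 159]
 [ 64 103 102 139 121 159 159 160 160 160 160 160 161 160 160 161 160 160 161 161 160 149  74 160 159 159]
 [ 63  81 100 100 116 160 160 160 160 160 160 160 160 160 160 161 160 161 160 161 160 149  69 160 160 159]
 [ 47  97  96 100 125 160 160 160 160 160 160 160 160 160 161 161 160 160 160 161 161 149  79 160 159 160]]
```

Lid edge in the top view is at v≈186, so the lid rests at its stop. The largest nozzle is in the +y hole, 10.5 px wide at (291.8,224.3). I'll grip it with the jaws along y, partly open.

```bash
python3 -m jog '{"rot":[[0,0,7],[0,0,7],[0,0,7],[0,0,7],[0,0,7],[0,0,7],[0,0,7],[0,0,7],[0,0,7],[0,0,7]],"delta_pos":[[6,-14,0],[6,-14,0],[6,-14,0],[6,-14,0],[6,-14,0],[6,-14,0],[6,-14,0],[6,-14,0],[6,-14,0],[6,-14,0]],"grip":[63,63,63,63,63,63,63,63,63,63]}'|grep -v rot
python3 -m jog '{"rot":[[0,0,7],[0,0,7],[0,0,7],[0,0,0],[0,0,0]],"delta_pos":[[0,0,0],[0,0,0],[0,0,0],[0,0,0],[0,0,0]],"grip":[63,63,63,63,63]}'
python3 - <<'E'
from h import *
t=cap("top");s=cap("scene");print(onz(t,(291.8,224.3),.079))
# scene: visible nozzle top check
p=proj(s,onz(t,(291.8,224.3),.079)).round().astype(int);np.set_printoptions(linewidth=220);print(p);im=cv2.imread("pics/open_s.png").max(2);print(im[p[1]-9:p[1]+12,p[0]-12:p[0]+13])
E
```

```text
time_s: 25.12
tcp_pos: [0.4597, -0.137, 0.3226]
wrist_force: [-0.0, 0.4, -0.1]
gripper_width: 0.633
time_s: 25.53
tcp_pos: [0.4593, -0.1361, 0.323]
ee_rot: [[0.999, -0.028, 0.016], [-0.028, -0.999, -0.021], [0.016, 0.021, -1.0]]
wrist_force: [-0.5, -0.6, 0.3]
gripper_width: 0.628
[ 0.45653114 -0.1336399   0.079     ]
[241 164]
[[196 195 195 197 197 199 192 189 179 175 172 150 112  80  53  41  36  30  29  27  26  29  31  32  33]
 [193 193 193 193 196 195 198 196 198 198 200 191 183 176 172 152 133  98  65  54  43  32  30  27  24]
 [195 193 193 195 194 194 194 194 195 194 197 198 197 198 199 193 189 182 173 171 152 112  80  55  41]
 [194 193 194 194 195 192 195 194 194 194 195 197 197 198 196 196 196 198 199 198 193 184 175 171 151]
 [193 195 194 192 193 193 192 195 196 197 197 197 199 198 197 197 194 194 196 197 196 197 199 200 194]
 [193 194 194 194 195 194 195 198 198 186 165 148 144 154 177 193 197 197 195 192 195 195 195 197 198]
 [195 196 194 194 194 195 198 190 160 120  92  78  74  81 107 148 187 197 195 194 192 192 195 194 196]
 [197 198 196 197 196 197 197 157  92  59  58  58 
[... 692 characters left out ...]
  28  21  25  23  20  22  21  21  27  35  45 140 191 197 195 196 196 199 167  93]
 [ 24  24  25  30  28  23  32  35  28  25  24  25  22  22  28  52 119 181 195 195 194 197 183 130  59]
 [ 24  26  25  23  22  22  27  31  30  25  23  25  24  22  27  74 151 189 195 194 196 195 162  89  35]
 [ 25  26  27  21  24  24  26  25  26  26  25  24  22  17  39 141 192 199 196 195 196 199 156  74  25]
 [ 23  24  24  24  25  23  25  23  25  26  24  24  20  21  31 119 189 199 195 197 197 189 136  58  21]
 [ 23  23  25  26  25  26  23  25  23  22  26  23  26  22  17  63 165 200 195 197 198 167  96  35  26]
 [ 26  22  27  26  25  22  23  24  22  24  25  24  24  23  16  29 119 182 199 196 183 134  62  28  24]]
```

```bash
python3 -m jog '{"rot":[[1.2,0.9,0],[0,0,0],[0,0,0],[0,0,0],[0,0,0],[0,0,0],[0,0,0],[0,0,0],[0,0,0],[0,0,0]],"delta_pos":[[-3,2.5,0],[0,0,-35],[0,0,-35],[0,0,-35],[0,0,-35],[0,0,-35],[0,0,-25],[0,0,-20],[0,0,0],[0,0,0]],"grip":[63,63,63,63,63,63,63,63,63,63]}'
python3 -m jog '{"rot":[[0,0,0],[0,0,0],[0,0,0],[0,0,0]],"delta_pos":[[0,0,-10],[0,0,-5],[0,0,0],[0,0,0]],"grip":[63,63,63,63]}'|grep -v rot
```

```text
time_s: 26.47
tcp_pos: [0.4561, -0.1328, 0.1037]
ee_rot: [[1.0, -0.024, -0.0], [-0.024, -1.0, -0.001], [-0.0, 0.001, -1.0]]
wrist_force: [-0.1, -1.3, -0.0]
gripper_width: 0.629
time_s: 26.8
tcp_pos: [0.4569, -0.1328, 0.09]
wrist_force: [0.1, -0.1, 0.1]
gripper_width: 0.63
```

```bash
python3 -m jog '{"rot":[[0,0,0],[0,0,0],[0,0,0],[0,0,0]],"delta_pos":[[0,0,-7],[0,0,-7],[0,0,0],[0,0,0]],"grip":[63,63,63,63]}'|grep -v rot
python3 -m jog '{"rot":[[0,0,0],[0,0,0],[0,0,0],[0,0,0]],"delta_pos":[[0,0,-5],[0,0,-5],[0,0,0],[0,0,0]],"grip":[63,63,63,63]}'|grep -v rot
python3 -m jog '{"rot":[[0,0,0],[0,0,0],[0,0,0]],"delta_pos":[[0,0,-4],[0,0,0],[0,0,0]],"grip":[63,63,63]}'|grep -v rot
```

```text
time_s: 27.13
tcp_pos: [0.4559, -0.1327, 0.0746]
wrist_force: [0.0, 0.4, 0.1]
gripper_width: 0.627
time_s: 27.47
tcp_pos: [0.456, -0.1328, 0.0646]
wrist_force: [0.3, 0.3, 0.3]
gripper_width: 0.627
time_s: 27.72
tcp_pos: [0.4561, -0.1327, 0.0609]
wrist_force: [-0.5, 0.6, 0.6]
gripper_width: 0.631
```

```bash
python3 -m jog '{"rot":[[0,0,0],[0,0,0],[0,0,0],[0,0,0]],"delta_pos":[[0,0,0],[0,0,0],[0,0,0],[0,0,0]],"grip":[0,0,0,0]}'|grep -v rot
python3 -m jog '{"rot":[[0,0,0],[0,0,0],[0,0,0],[0,0,0]],"delta_pos":[[0,0,0],[0,0,0],[0,0,0],[0,0,0]],"grip":[0,0,0,0]}'|grep -v rot
```

```text
time_s: 28.05
tcp_pos: [0.4564, -0.1329, 0.0613]
wrist_force: [-1.1, -2.4, -0.9]
gripper_width: 0.426
time_s: 28.38
tcp_pos: [0.4564, -0.1329, 0.0612]
wrist_force: [-0.2, -2.4, 1.2]
gripper_width: 0.427
```

```bash
python3 -m jog '{"rot":[[0,0,0],[0,0,0],[0,0,0],[0,0,0],[0,0,0],[0,0,0],[0,0,0],[0,0,0]],"delta_pos":[[0,0,10],[0,0,20],[0,0,30],[0,0,30],[0,0,30],[0,0,30],[0,0,25],[0,0,0]],"grip":[0,0,0,0,0,0,0,0]}'|grep -v rot
python3 -m jog '{"rot":[[0,0,0],[0,0,0],[0,0,0],[0,0,0],[0,0,0]],"delta_pos":[[0,0,0],[0,0,0],[0,0,0],[0,0,0],[0,0,0]],"grip":[0,0,0,0,0]}'
python3 - <<'E'
from h import *
t=cap("top","pics/l_t.png");s=cap("scene","pics/l_s.png");np.set_printoptions(linewidth=220)
p=proj(s,[.4565,-.133,.188]).round().astype(int);q=proj(s,[.4565,-.133,.25]);print(p,q);print(s["frame"][p[1]-20:p[1]+8,p[0]-12:p[0]+13].max(2))
E
```

```text
time_s: 29.05
tcp_pos: [0.4593, -0.1327, 0.2416]
wrist_force: [0.2, 0.6, -0.5]
gripper_width: 0.423
time_s: 29.47
tcp_pos: [0.4558, -0.1327, 0.235]
ee_rot: [[1.0, -0.023, -0.0], [-0.023, -1.0, -0.0], [-0.0, 0.0, -1.0]]
wrist_force: [-0.4, 0.4, -0.2]
gripper_width: 0.426
[240 144] [239.16393166 131.92181953]
[[103  43   5   2   8   7  66 153 181 170 166 159 140 100  46  11  11  14  18  19  18  24  69  75  81]
 [161  78  10   3   0  11  76 169 195 193 193 196 191 141  57   8   9   6  10  12  14  14  62  68  62]
 [193 116  18   0   0   4  48 164 197 195 194 200 198 150  61  12   9  14  12   8   7  11  61  84  71]
 [197 142  52   0   3   2  30 160 176 145 125 120 129 113  93  56  12   5   9   8   2   4  58 144 172]
 [197 186 109  15   0   0  19  97 102  70  49  45  52  60  71  50  16   3   6   6  37  52 106 174 197]
 [196 200 131  27   0   5  30  48  46  40  40  40  41  43  45  34  14   5   0  26 136 173 179 191 194]
 [194 198 140  49   3  10  35  41  42  42  44  45  46  47  44  34  14   5   0  32 164 201 197 192 190]
 [192 197 142  54   5  21  38  44  46  46  47  48  49  48  44  39  19 
[... 1393 characters left out ...]
  47  65  84 115 132  90  78 127 183 201 198 195 195 197 194 191 192 191 190 184]
 [ 26  26  26  26  23  22  27  27  34  49  42  52  85 116 135 137 158 170 186 195 196 194 192 188 179]
 [ 33  30  28  27  28  26  29  27  25  28  25  27  30  37  47  50  77  92 112 129 138 156 162 173 178]
 [ 27  31  28  27  29  29  29  30  29  26  27  27  26  25  26  25  28  31  36  47  54  76  87 106 124]
 [ 29  30  26  28  30  27  27  31  26  29  27  28  27  26  28  25  26  24  27  25  24  27  33  40  49]
 [ 27  29  28  29  30  27  28  26  27  28  27  31  28  30  29  26  29  32  28  27  27  25  28  26  24]
 [ 27  27  25  28  28  27  27  29  28  29  29  30  28  27  28  29  27  30  28  28  26  29  26  29  28]]
```

```bash
python3 -m jog '{"rot":[[0,0,0],[0,0,0],[0,0,0],[0,0,0],[0,0,0],[0,0,0],[0,0,0]],"delta_pos":[[0,15,0],[0,25,0],[0,30,0],[0,30,0],[0,30,0],[0,20,0],[0,0,0]],"grip":[0,0,0,0,0,0,0]}'|grep -v rot
python3 -m jog '{"rot":[[0,0,0],[0,0,0],[0,0,0],[0,0,0],[0,0,0],[0,0,0],[0,0,0],[0,0,0],[0,0,0],[0,0,0]],"delta_pos":[[12,14,0],[18,22,0],[20,24,0],[20,24,0],[18,22,0],[13,14,0],[0,0,0],[0,0,0],[0,0,0],[0,0,0]],"grip":[0,0,0,0,0,0,0,0,0,0]}'
python3 - <<'E'
from h import *
t=cap("top");s=cap("scene","pics/f_s.png");np.set_printoptions(linewidth=240)
p=proj(s,[.5578,.137,.188]).round().astype(int);print(p,proj(s,[.5578,.137,.145]));print(s["frame"][p[1]-16:p[1]+20,p[0]-14:p[0]+15].max(2))
E
```

```text
time_s: 30.15
tcp_pos: [0.4565, 0.02, 0.2359]
wrist_force: [0.2, -0.1, -1.0]
gripper_width: 0.427
time_s: 30.98
tcp_pos: [0.5567, 0.1363, 0.2361]
ee_rot: [[1.0, -0.024, 0.002], [-0.024, -1.0, -0.001], [0.002, 0.001, -1.0]]
wrist_force: [-0.7, 1.1, -0.0]
gripper_width: 0.429
[310 183] [308.97133872 190.5354266 ]
[[199 198 197 ...   6   9  10]
 [198 198 198 ...   9  24  28]
 [198 199 199 ...  34  79  91]
 ...
 [ 98  97  69 ... 187 194 192]
 [100  95  61 ... 194 191 190]
 [ 98  88  55 ... 193 191 190]]
```

```bash
python3 - <<'E'
import cv2,numpy as np
im=cv2.imread("pics/f_s.png").max(2)[164:206,294:326]
for i,row in enumerate(im): print(164+i," ".join(f"{v:3d}" for v in row))
E
python3 - <<'E'
from h import *
t=cap("top")
# lid & small nozzles check
for y in(-.211,-.291):
    p=proj(t,[.457,y,.06]).round().astype(int);w=t["frame"][p[1]-8:p[1]+9,p[0]-9:p[0]+10].max(2);v,u=np.nonzero(w<120);print(y,(u.mean()+p[0]-9).round(1),(v.mean()+p[1]-8).round(1),len(u))
a=cv2.imread("pics/open_t.png")
for y in(-.211,-.291):
    p=proj(t,[.457,y,.06]).round().astype(int);w=a[p[1]-8:p[1]+9,p[0]-9:p[0]+10].max(2);v,u=np.nonzero(w<120);print("before",y,(u.mean()+p[0]-9).round(1),(v.mean()+p[1]-8).round(1),len(u))
print("lid col",t["frame"][170:212:2,340].max(1), a[170:212:2,340].max(1))
E
```

```text
164 198 200 201 204 206 198 194 187 131  47   5   0  19 115 193 213 196 145 102 101  95  94  91  79  62  44  47  37  21  24  25  26
165 196 198 200 200 199 200 202 206 155  59   0   0  22 125 166 166 143  99  71  75  83  98 107 106  99  58  21  18  12  16  16  15
166 196 198 199 198 198 199 200 205 171  85   9   0  20 109 112  85  62  48  45  46  53  62  84 104 101  54  15  12   9  10  13  11
167 194 197 199 198 197 199 199 205 198 122  17   0  12  67  62  44  40  42  43  44  42  43  54  86  88  48  12   6   6   9  10   7
168 190 196 198 198 198 198 199 201 208 133  23   0  28  42  44  45  44  46  45  46  44  43  43  62  64  37   9   3   9  24  28  24
169 184 192 198 199 199 197 197 202 207 132  20   0  42  47  46  45  46  50  48  49  46  46  45  43  36  17   1   0  34  79  91  90
170 183 186 192 199 198 198 198 203 189 105  14   1  47  54  48  47  49  48  50  47  48  43  44  39  31  13   3  18  76 105 110 111
171 184 183 189 194 197 199 199 202 175  89   4   0  36  55  52  46  48  49  47  48  47  46  47  38  22   3   7  51  93 107 107 107
172 194 186 182 188 194 197 200 203 173  89 
[... 4027 characters left out ...]
 163 193 191 190 190
203  98  98  99  83  50  37  40  45  48  52  50  53  54  57  56  56  57  58  59  57  55  53  70  92  95  91  95 164 193 191 190 191
204  97 103 100  73  43  37  43  45  46  50  52  53  56  55  55  57  59  57  59  58  56  54  80  95  95  91  99 165 192 192 190 191
205  98 100 100  71  42  39  41  46  49  49  51  55  55  56  55  57  58  58  57  57  54  58  82  98  96  94 145 186 192 192 191 189
-0.211 312.7 224.3 55
-0.291 333.9 224.9 43
before -0.211 312.7 224.3 55
before -0.291 333.9 224.9 43
lid col [160 160 160 160 160 160 160 160 105  64  64  63  64  63  62  62  61  85
 116 162 162] [158 158 158 158 158 158 158 158 103  62  63  63  62  62  61  61  61  84
 115 160 160]
```

```bash
python3 -m jog '{"rot":[[0,0,0],[0,0,0],[0,0,0],[0,0,0],[0,0,0],[0,0,0]],"delta_pos":[[0,0,0],[0,0,0],[0,0,0],[0,0,0],[0,0,0],[0,0,0]],"grip":[0,0,0,0,0,0]}'
python3 -c "
from station import finish_job
print(finish_job())"
```

```text
time_s: 31.63
tcp_pos: [0.5573, 0.1373, 0.2361]
ee_rot: [[1.0, -0.023, 0.002], [-0.023, -1.0, -0.0], [0.002, 0.0, -1.0]]
wrist_force: [0.5, -1.4, -0.2]
gripper_width: 0.425
the job is handed in; nothing more can be done
None
```

I stood the beaker upright and let go of it. I then swung the lid back to its stop, drew the largest nozzle from the +y hole and handed in at 31.6 s with it held over the beaker. `finish_job` gives no verdict, so what follows rests on my own checks.

**Last checks:**
- **Nozzle:** gripped at width 0.425 (37 mm on a 38 mm skirt) with the tool vertical. Its point is about 43 mm above the rim and within about 3 mm of the mouth's centre line in the scene view.
- **Beaker:** stands at about (0.558, 0.137). The last pictures show its rim where it was before the nozzle arrived.
- **Lid and small nozzles:** the lid is still at its stop, and the two smaller nozzles have not moved in the top view.
- **Other things on the counter:** I kept the arm clear of the squeeze bottle, ramekin and palette knife, but did not re-measure them at the end.

**What disagreed or went wrong:**
- The fingertips sat roughly 15–25 mm higher than the reported pose implied. Because of this, the first two closings on the lid handle missed and I had to go lower; I allowed for it at the nozzle.
- The beaker pivoted in the pads when I lifted it. It turned the right way, so I used that to stand it up.

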